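# Make up a gingerbread portion on the spring scale

## Task

Make up a portion on the spring scale: lift the gingerbread loaf out of its tray, put it down on the worktop so that you can take it again by its two ends, and set it lengthwise between the two cheeks of the pan. Then read the scale and add to the open part of the pan whichever slice brings the pointer level with the target tab; slices you do not need belong on the worktop. Never push the pan down to its stop, do not shift the tab, and leave the ribbon spool and the marker pen where they lie.

Things in the scene. Friction and masses are not known exactly. Their poses are not given: they have to be found in the camera images.
- loaf_mid (a point): Centre (half-way up) of the loose gingerbread loaf, the longest of four brown cake blocks with white icing stripes on top: 64 mm long (its own x) x 42 mm wide (y) x 40 mm high (z). It starts upright in the tray between the end stops. Weighs about 150 g, but between 128 and 172 g from one start to the next, so it sinks the pan by 34 to 46 mm.
- slice_thin_mid (a point): Centre (half-way up, 20 mm above its underside) of the loose thin slice cut from the same kind of cake: 16 mm long (its own x) x 42 mm wide (y) x 40 mm high (z), one of three slices standing apart on the bare worktop in any order; 37.5 g, sinks the scale pan by 10 mm.
- slice_mid_mid (a point): Centre (half-way up, 20 mm above its underside) of the loose middle slice cut from the same kind of cake: 32 mm long (its own x) x 42 mm wide (y) x 40 mm high (z), one of three slices standing apart on the bare worktop in any order; 75.0 g, sinks the scale pan by 20 mm.
- slice_thick_mid (a point): Centre (half-way up, 20 mm above its underside) of the loose thick slice cut from the same kind of cake: 48 mm long (its own x) x 42 mm wide (y) x 40 mm high (z), one of three slices standing apart on the bare worktop in any order; 112.5 g, sinks the scale pan by 30 mm.
- tray_mid (a point): Centre of the loaf's place in the fixed steel tray, 26 mm above the worktop. Tray base 92 (x) x 60 mm, 6 mm thick; at each x end a stop 10 mm thick, 60 mm wide, top 46 mm above the worktop, 4 mm from the loaf's end. The two long sides (y) are open, so there the loaf can be gripped only across its 42 mm width.
- pan_seat (a point): Middle of the loaf's seat, on the upper face of the pan floor; moves with the pan; z up. The seat runs along y: on both sides an upright cheek 46 mm high, 4 mm thick, 70 mm long, 54 mm apart inside (x = +-27 mm); open at both y ends, so the loaf (length along y) is released by fingers at its ends. Pan 90 (x) x 240 mm (y), lip 5 mm high; this point is 62 mm from its +y end.
- pan_flat (a point): Middle of the open part of the same pan, without cheeks, on the upper face of its floor, 120 mm in -y from pan_seat, 58 mm from the -y end; same axes. Slices are set down here, either way round. 130 mm above the worktop when the pan is empty. Scale base below: 200 x 170 mm, 18 mm high.
- pointer_tip (a point): Tip of the dark pointer that rides up and down with the pan in front of the white graduated column (marks 10 mm apart); 60 mm above the pan floor. The fixed column is 88 mm wide, its face 80 mm in +x from the pan's middle line, its top 232 mm above the worktop.
- tab_tip (a point): Inner tip of the dark target tab clamped at the edge of the same column, beside the pointer. The portion is right when pointer tip and tab tip stand at the same height. The tab is set before the start, at 54 to 66 mm of pan deflection, and must not be shifted.
- pan (a joint): Sinking of the pan in m: 0 empty, growing downward in proportion to the load (1 mm for each 3.75 g, 36.8 N/m, well damped: still after about 1 s); the stop is at 0.095.
- tab (a joint): Setting of the target tab in m: the value of the pan joint at which the pointer stands level with the tab.
- spool: Bystander: spool of red ribbon on the worktop, about 72 mm across, 32 mm high, with a ribbon tail; origin at the underside, the spool's middle is 16 mm in x and 30 mm in y from it.
- pen: Bystander: black and white marker pen, 135 mm long (y), 16 mm thick, lying on the worktop; origin at the middle of its underside.
Mind the look-alikes: they are no part of the job. What is shaped like the part that bears slice_mid_mid but blue, green or turquoise is not meant.

How it is judged:
By the outcome, as a careful person would: the job done as asked, in the order asked, and still so for the second after the job is handed in, with the robot touching nothing.
It also fails if it takes over 69 s, if anything falls off the work surface, if the arm or the gripper's body presses on something with over 40 N, if the wrist force passes 120 N, or if a joint passes its speed limit or range.

## Robot

A 6-joint arm with a two-finger parallel gripper is mounted at the origin on a cart in front of the work surface, level with it; the furniture and walls round the work are solid. World frame = base frame: x ahead of the robot, y to its left, z up, the work surface at z = 0. Lengths are in mm, angles in degrees, forces in N, time in s.
With the tool pointing down it reaches from about 325 to 925 mm from the base axis. Payload 3.1 kg.
Tool frame: the origin (TCP) lies midway between the tips of the shut fingers; the grasp point (between the pads) lies 19 mm behind it; z points along the fingers, y is the line along which they close (so a half turn about z gives the same grasp; the last joint's range is limited). The gripper opens to 85 mm and grips with 20 to 120 N. Pads are 22 mm wide; open, the fingers measure 114 mm over their backs; the gripper's body (76 mm by 85 mm) begins 54 mm behind the grasp point. The pads swing forward as they close: fully open they stand 13 mm farther back than shut.
Start: joints at [58.258, 12.427, 92.441, -0, 75.132, -6.429], TCP at [267.214, 565.01, 231.3] pointing down, gripper open.
Joint ranges: [-157.48, 157.48], [-44.54, 120.13], [17.64, 146.25], [-64.5, 244.5], [7.68, 150.69], [-147.95, 147.95]. Speed limits (degrees/s): [159.86, 159.86, 180, 180, 180, 180].

## Interface

Orientations are given as a 3x3 rotation matrix whose columns are the frame's x, y, z axes.
In Python, from station import sense, cams, workorder, finder gives the robot as it stands.
- The arm moves only by the tool arm_command, never from a script. Its argument "moves" is text: rows parted by semicolons, each of 7 numbers parted by spaces: the turn, a rotation vector about the tool's x, y, z in degrees, then the shift along the tool's x, y, z in m, then the closure, from -1 (fully open) to 1 (shut), so that 0 is half open. A call has 1 to 12 rows; each row is the pose to reach, as a shift and turn from the pose commanded when the call began, along the tool's axes at that moment; what a row does not reach only later rows make up. A row lasts 1/10 s, in which the tool goes at most 50 mm and 8.59 degrees, less where a joint would pass 70% of its speed; a pose out of reach is approached as far as the arm can. A call with a gripper value outside its range is refused whole. The fingers move at their own pace and stop on an object; "squeeze" is the grip in N (left out, the last holds). Time passes only in rows, so rows that repeat a pose let the fingers close. It gives the time, the measured TCP pose, the force, the opening and the grip force at its end, in the units of the state.
- sense(): the state, without advancing time (a new reading comes with each control period).
- cams.get_image(name): name is "scene" or "side" or "wrist"; returns a dict with "color" (400x640x3 uint8, red, green, blue), "mtx" (3x3 intrinsics, pixels), "xyz" and "orientation" of the camera in the world; the wrist camera has in their place "tool_from_camera" (4x4, takes a point from camera to tool coordinates, whose origin is the TCP and whose axes are the flange's). Camera axes: x right, y down, z forward; pixel columns grow to the right and rows downward; lengths in mm; the calibration is good to about 2 mm. The wrist camera is an equidistant fisheye: a pixel r from the principal point sees the ray r / f radians off the axis. A picture is of the moment at which its call begins: read the wrist's pose just before it. There is no depth.
- workorder.job_done(): hands the job in; it is judged then, once.
Trained networks look in the newest picture that a camera, given by its name, has taken for a name from the list of things; names that differ only in an ending like _2 or _b are one class to them, and where a whole thing is asked for, a point or a joint stands for the part that bears it (a point fixed in the world has none). Each returns a list of dicts, best first, with "confidence" (0 to 1); they miss things now and then, are a little off and sometimes report something else, mostly with a low value. They report only what shows in the picture. A call takes as long as a camera call. They do not tell look-alikes from the thing itself.
- finder.look_for(camera, query): "box" ([left, top, right, bottom] in pixels, round what is visible of it).
The state is a dict: "time_s": time; "q": joint angles; "qvel": joint speeds; "joint_efforts": joint torques, N m; "tool_pos": TCP position; "tool_rot": TCP orientation; "wrist_force": force on the tool from outside, world axes, zero at the start; "torque": the same for the moment, N m; "grip_width": opening from 0.0 (shut) to 1.0 (fully open); "grasp_force": force on a finger pad.
Only numpy, scipy, OpenCV 4.12 (cv2) and the standard library are available. Lean on these libraries where they do the work, as an engineer would, in place of code of your own. Each camera call takes 0.05 s, during which the arm holds its last target. There are 200 camera calls.

## Working session

There is one attempt and no reset: what is moved stays moved. The work goes in short steps, Python scripts to look and compute and a tool call to move; the robot and the scene stay as the last step left them, time stands still between calls to the robot, and variables do not carry over. Pictures are saved under pics/ and viewed, at most 10 in all, crops included, and the job is handed in when it is done.

Besides the shell and the picture viewer there is one more tool, called after "Request:" in YAML: its name, and indented under it one key for each argument. arm_command: Moves the arm, as the interface text tells. Its arguments: {"type":"object","properties":{"moves":{"type":"string"},"squeeze":{"type":"number"}},"required":["moves"]}

```bash
mkdir -p pics; ls
python3 - <<'E'
from station import sense,cams,finder
import cv2,numpy as np
s=sense();print(s)
for c in ["scene","side"]:
    d=cams.get_image(c);cv2.imwrite(f"pics/{c}0.png",d["color"][:,:,::-1]);print(c,d["mtx"],d["xyz"],d["orientation"])
    for q in ["loaf_mid","slice_thin_mid","slice_mid_mid","slice_thick_mid","tray_mid","pan","tab","pointer_tip","tab_tip"]:
        print(q,[(np.round(r["box"]).astype(int).tolist(),round(r["confidence"],2)) for r in finder.look_for(c,q)])
d=cams.get_image("wrist");cv2.imwrite("pics/wrist0.png",d["color"][:,:,::-1]);print({k:v for k,v in d.items() if k!="color"})
a=[cv2.imread(f"pics/{c}0.png") for c in("scene","side")]
E
```

```text
pics
{'time_s': 0.0, 'q': array([ 5.82579449e+01,  1.24763694e+01,  9.25277360e+01,  1.19739596e-04,
        7.51315912e+01, -6.42893097e+00]), 'qvel': array([-0.11651228,  0.06594865,  0.03807324,  0.01878575,  0.07590649,
        0.04838597]), 'joint_efforts': array([-9.07479243e-04, -3.96854568e+01, -3.03846717e+01, -3.81746440e-04,
        9.84758284e-03,  1.99409351e-05]), 'tool_pos': array([266.78516816, 564.31038763, 229.97923547]), 'tool_rot': array([[-9.03984238e-01,  4.27563960e-01, -1.24769836e-03],
       [ 4.27565697e-01,  9.03982036e-01, -2.01304366e-03],
       [ 2.67191984e-04, -2.35323276e-03, -9.99997195e-01]]), 'wrist_force': array([-0.53396747,  0.13941634, -0.33883867]), 'torque': array([-0.00324184, -0.04578421, -0.00232936]), 'grasp_force': 0.0, 'grip_width': 0.9977445090367689}
scene [[426.89658172   0.         320.16480513]
 [  0.         426.89658172 200.67749398]
 [  0.           0.           1.        ]] [-204.98490665 -847.46537099  613.90814384] [[ 0.70688162 -0.28400271  0.64781235]
 [-0.70731575 -0.28999909  0.64467431]
 [ 0.00477574 -0.91391629 -0.405
[... 1200 characters left out ...]
76], 0.55)]
tray_mid [([277, 182, 303, 200], 0.7)]
pan [([308, 165, 351, 202], 0.7), ([351, 256, 374, 273], 0.57)]
tab []
pointer_tip [([307, 167, 345, 204], 0.65)]
tab_tip []
{'mtx': array([[309.70691629,   0.        , 317.61279845],
       [  0.        , 309.70691629, 196.51395027],
       [  0.        ,   0.        ,   1.        ]]), 'tool_from_camera': array([[ 2.15114711e-04, -9.61826897e-01, -2.73658498e-01,
         6.91498438e+01],
       [ 9.99999847e-01,  6.75809336e-05,  5.48543239e-04,
         6.46133428e-02],
       [-5.09109545e-04, -2.73658574e-01,  9.61826765e-01,
        -1.41171505e+02],
       [ 0.00000000e+00,  0.00000000e+00,  0.00000000e+00,
         1.00000000e+00]])}
```

Run:
```python
import cv2,numpy as np
a=cv2.imread("pics/scene0.png")[155:320,195:461];cv2.imwrite("pics/a.png",cv2.resize(a,None,fx=3,fy=3,interpolation=2))
b=cv2.resize(cv2.imread("pics/side0.png")[150:320,262:392],None,fx=3,fy=3,interpolation=2)
w=cv2.resize(cv2.imread("pics/wrist0.png"),(400,250))
o=np.zeros((510,800,3),np.uint8);o[:,:390]=b;o[:250,400:]=w;cv2.imwrite("pics/b.png",o)
```

```text
(no output)
```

View pics/a.png

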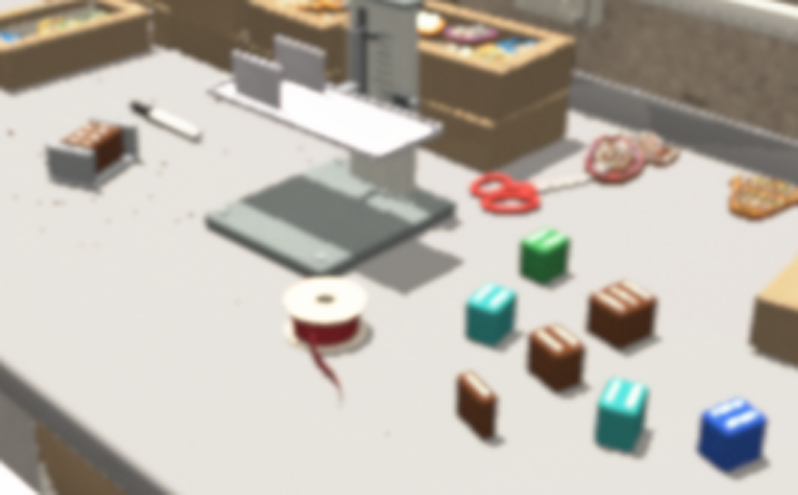

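View pics/b.png

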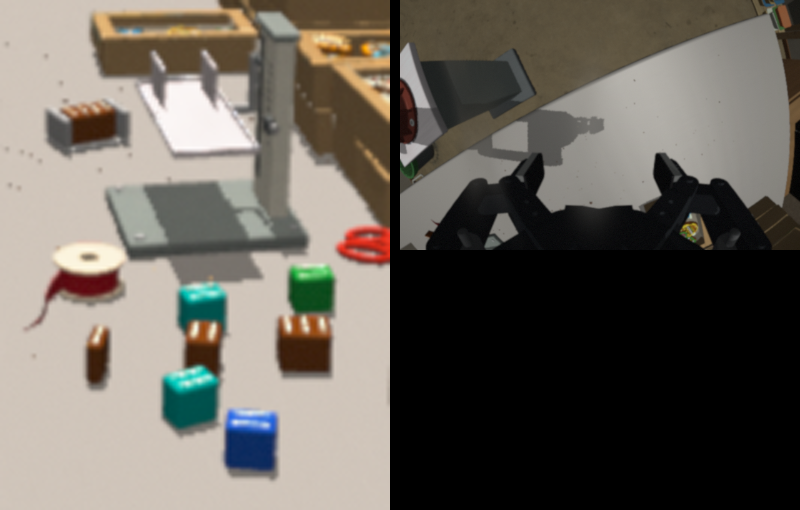

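Scene picture (full pixels): loaf in the tray (225,203); brown slices: thin (354,290), middle (381,273), thick (402,260); look-alikes to avoid: green (377,240), turquoise (358,259) and (402,293), blue (439,299). Side picture: loaf (292,188), thin (296,268), middle (331,265), thick (364,265); pan with cheeks at upper centre. The loaf is the brown block between the grey stops.

```bash
cat > h.py <<'E'
import numpy as np,cv2
from station import sense,cams,finder
def ray(d,p):
    K=np.array(d["mtx"]);v=np.array([(p[0]-K[0,2])/K[0,0],(p[1]-K[1,2])/K[1,1],1.])
    return np.array(d["xyz"],float),np.array(d["orientation"])@v
def tri(rs):
    A=[];b=[]
    for o,v in rs:
        v=v/np.linalg.norm(v);P=np.eye(3)-np.outer(v,v);A.append(P);b.append(P@o)
    A=np.vstack(A);b=np.hstack(b);x=np.linalg.lstsq(A,b,rcond=None)[0]
    return x,np.linalg.norm(A@x-b)
def wrist(name=None):
    s=sense();d=cams.get_image("wrist")
    if name:cv2.imwrite(f"pics/{name}.png",d["color"][:,:,::-1])
    T=np.eye(4);T[:3,:3]=s["tool_rot"];T[:3,3]=s["tool_pos"]
    return s,d,T@np.array(d["tool_from_camera"])
def wray(d,T,p):
    K=d["mtx"];u=np.array([p[0]-K[0,2],p[1]-K[1,2]]);r=np.linalg.norm(u);a=r/K[0,0]
    v=np.r_[np.sin(a)*u/max(r,1e-9),np.cos(a)]
    return T[:3,3],T[:3,:3]@v
def atz(r,z): return r[0]+r[1]*(z-r[0][2])/r[1][2]
def wproj(d,T,X):
    c=np.linalg.inv(T)@np.r_[X,1];a=np.arctan2(np.hypot(c[0],c[1]),c[2]);n=np.hypot(c[0],c[1])
    K=d["mtx"];return np.array([K[0,2]+K[0,0]*a*c[0]/n,K[1,2]+K[0,0]*a*c[1]/n])
def sproj(d,X):
    c=np.array(d["orientation"]).T@(X-np.array(d["xyz"]));K=d["mtx"];return np.array([K[0,2]+K[0,0]*c[0]/c[2],K[1,2]+K[1,1]*c[1]/c[2]])
def mv(s,X,yaw=None):
    "tool-frame shift (m) and z-turn (deg) to bring the TCP to X, tool y line at world yaw"
    R=np.array(s["tool_rot"]);d=R.T@(np.array(X)-s["tool_pos"])/1000
    t=None
    if yaw is not None:
        y=R.T@np.array([np.cos(np.radians(yaw)),np.sin(np.radians(yaw)),0]);t=np.degrees(np.arctan2(-y[0],y[1]));t=(t+90)%180-90
    return np.round(d,4),t
E
python3 - <<'E'
from h import *
S=cams.get_image("scene");D=cams.get_image("side")
c=lambda x,y:(x/3+195,y/3+155); b=lambda x,y:(x/3+262,y/3+150)
for n,p,q in [("loaftop",c(94,140),b(90,107)),("thin",c(476,405),b(97,355)),("mid",c(557,357),b(203,350)),("thick",c(622,315),b(305,344)),
 ("tealA",c(490,313),b(202,310)),("tealB",c(622,415),b(190,397)),("green",c(545,256),b(311,287)),
 ("pan-x-y",c(380,157),b(175,153)),("pan+x-y",c(440,127),b(258,150)),("pan-x+y",c(210,92),b(137,83)),("cheekA top near",c(282,76),b(163,67)),("cheekA far",c(233,50),b(153,50)),("spool",c(326,299),b(88,257)),
 ("tray-x",c(72,163),b(58,125)),("tray+x",c(117,145),b(122,122)),("basecorner-y",c(322,272),b(133,255)),("base+x",c(455,210),b(305,243)),("base-x+y",c(207,222),b(108,188))]:
    print(n,[np.round(v,1) for v in tri([ray(S,p),ray(D,q)])])
E
```

```text
loaftop [array([493.3, 286.7,  39.4]), np.float64(7.7)]
thin [array([ 438.1, -319.6,   17.7]), np.float64(0.2)]
mid [array([ 534.8, -324.2,   19. ]), np.float64(0.2)]
thick [array([ 630.9, -321.6,   17.1]), np.float64(0.7)]
tealA [array([ 548.9, -239.9,   17.3]), np.float64(1.1)]
tealB [array([ 508.6, -407.2,   18.7]), np.float64(1.0)]
green [array([ 663.6, -210.7,   19.6]), np.float64(1.4)]
pan-x-y [array([ 539.9, -112.1,  130.2]), np.float64(1.0)]
pan+x-y [array([ 628.3, -104.5,  128.8]), np.float64(1.1)]
pan-x+y [array([532.3, 123.8, 128. ]), np.float64(1.7)]
cheekA top near [array([546.6,  27.7, 172.9]), np.float64(7.9)]
cheekA far [array([547.5, 102.7, 174.5]), np.float64(1.1)]
spool [array([ 448.6, -137.1,   30.8]), np.float64(0.2)]
tray-x [array([451.8, 268.3,  26.9]), np.float64(2.3)]
tray+x [array([538.2, 311.8,   9.7]), np.float64(6.0)]
basecorner-y [array([504.8, -70.8,   3.7]), np.float64(5.0)]
base+x [array([692.3, -71.4,   5.4]), np.float64(0.7)]
base-x+y [array([494.1,  89.2,   9.1]), np.float64(5.5)]
```

Request:
arm_command:
  moves: "0 0 -25 -0.325 -0.155 0.03 -1;0 0 -25 -0.325 -0.155 0.03 -1;0 0 -25 -0.325 -0.155 0.03 -1;0 0 -25 -0.325 -0.155 0.03 -1;0 0 -25 -0.325 -0.155 0.03 -1;0 0 -25 -0.325 -0.155 0.03 -1;0 0 -25 -0.325 -0.155 0.03 -1;0 0 -25 -0.325 -0.155 0.03 -1;0 0 -25 -0.325 -0.155 0.03 -1"
  squeeze: 30

```text
time_s: 2.05
tool_pos: [496.4, 283.4, 201.1]
tool_rot: [[-1.0, 0.01, 0.0], [0.01, 1.0, -0.001], [-0.0, -0.001, -1.0]]
wrist_force: [-0.7, 0.2, -0.7]
grip_width: 1.004
grasp_force: 0.0
```

Run:
```python
from h import *
s,d,T=wrist("w1");print(s["time_s"],s["tool_pos"],s["tool_rot"],s["qvel"].round(1))
print(wproj(d,T,[495,285,46]))
im=cv2.imread("pics/w1.png");cv2.imwrite("pics/w1c.png",cv2.resize(im[100:400,120:520],(800,600)))
for q in ("loaf_mid","tray_mid"):print(finder.look_for("wrist",q)[:2])
```

```text
2.05 [496.40251741 283.4163014  201.06041847] [[-9.99949737e-01  1.00256803e-02  9.07818919e-05]
 [ 1.00256175e-02  9.99949519e-01 -6.67768548e-04]
 [-9.74721431e-05 -6.66824840e-04 -9.99999773e-01]] [ 3.3 -0.6  0.4  2.2  0.8  1.4]
[319.21067616 180.1968181 ]
[{'box': [290.7, 133.4, 346.8, 206.7], 'confidence': 0.69}]
[{'box': [276.4, 117.4, 364.8, 225.1], 'confidence': 0.92}, {'box': [12.4, 121.2, 57.4, 176.6], 'confidence': 0.19}]
```

View pics/w1c.png

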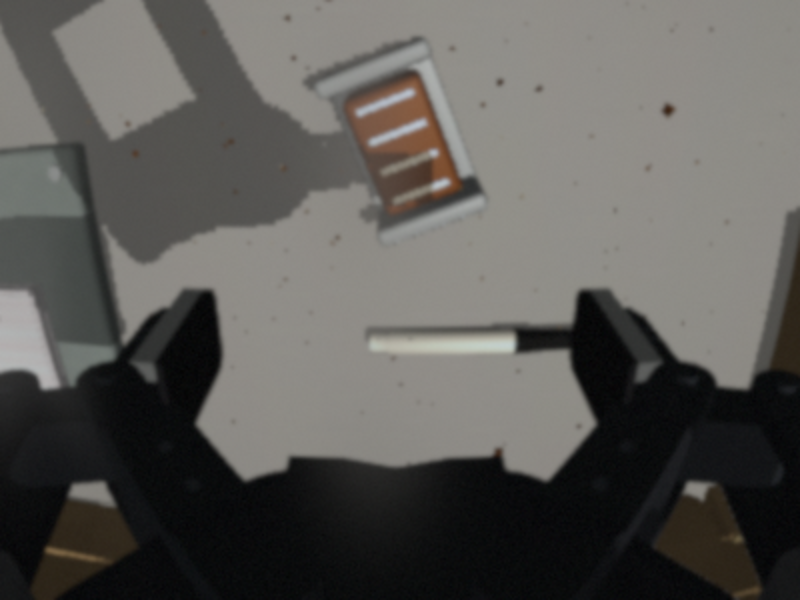

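The wrist view shows the brown loaf, top face corners at crop (345,100),(413,72),(462,187),(390,213), between the grey stops, turned about 22°. The pen lies nearer, at crop (440,342), and the scale is at the left.

Run:
```python
from h import *
s,d,T=wrist();S=cams.get_image("scene");D=cams.get_image("side")
f=lambda x,y:(x/2+120,y/2+100)
P=[f(345,100),f(413,72),f(462,187),f(390,213)]
X=[atz(wray(d,T,p),46) for p in P]
for x in X:print(x.round(1),sproj(S,x).round(1),sproj(D,x).round(1))
X=np.array(X);c=X.mean(0);print(c)
u=(X[2]+X[3]-X[0]-X[1])/2;v=(X[1]+X[2]-X[0]-X[3])/2
print(np.linalg.norm(u),np.degrees(np.arctan2(u[1],u[0])),np.linalg.norm(v),np.degrees(np.arctan2(v[1],v[0])))
# stop outer top corners
Y=[atz(wray(d,T,f(*p)),46) for p in [(312,82),(425,40),(483,197),(382,235)]];Y=np.array(Y);print(Y.round(1),Y.mean(0))
cc=np.mean(P,0);c3=(226,201.7)
print(tri([wray(d,T,cc),ray(S,c3),]))
for y in(112,107,):print(mv(s,[c[0],c[1],50],y))
```

```text
[462.8 262.7  46. ] [222.3 203. ] [284.2 187.7]
[449.4 295.4  46. ] [213.2 201.2] [280. 185.]
[506.5 319.9  46. ] [223.9 194.3] [294.1 182.5]
[519.9 284.   46. ] [233.4 196.2] [298.6 185.4]
[484.65603757 290.51505415  46.        ]
61.53256403051143 21.843512131872565 36.85954259619995 111.20883691981082
[[453.7 246.9  46. ]
 [434.1 301.2  46. ]
 [511.8 330.7  46. ]
 [531.6 279.8  46. ]] [482.79708877 289.64589712  46.        ]
(array([489.46502701, 289.14526911,  32.83463364]), np.float64(4.219427982176467))
(array([0.0096, 0.0038, 0.1514]), np.float64(-22.301540209362443))
(array([0.0096, 0.0038, 0.1514]), np.float64(-17.301539222069124))
```

Request:
arm_command:
  moves: "0 0 -8 0.01 0.004 0.04 -1;0 0 -16 0.01 0.004 0.07 -1;0 0 -21.7 0.01 0.004 0.07 -1;0 0 -21.7 0.01 0.004 0.07 -1;0 0 -21.7 0.01 0.004 0.07 -1"

```text
time_s: 2.85
tool_pos: [484.9, 291.0, 132.0]
tool_rot: [[-0.931, -0.364, 0.001], [-0.364, 0.931, 0.001], [-0.001, 0.0, -1.0]]
wrist_force: [0.1, 1.5, -0.4]
grip_width: 0.996
grasp_force: 0.0
```

Run:
```python
from h import *
s,d,T=wrist("w2");print(s["time_s"],s["tool_pos"],s["tool_rot"],s["qvel"].round(1))
im=cv2.imread("pics/w2.png");cv2.imwrite("pics/w2c.png",cv2.resize(im[60:285,170:470],(800,600)))
np.savez("w2.npz",T=T,mtx=d["mtx"])
```

```text
2.85 [484.91690629 291.01352131 132.01384309] [[-9.31415039e-01 -3.63956425e-01  1.32115790e-03]
 [-3.63955828e-01  9.31415964e-01  6.75909524e-04]
 [-1.47654918e-03  1.48709177e-04 -9.99998899e-01]] [-0.6 -0.6 -0.8 -0.   0.  -0.2]
```

View pics/w2c.png

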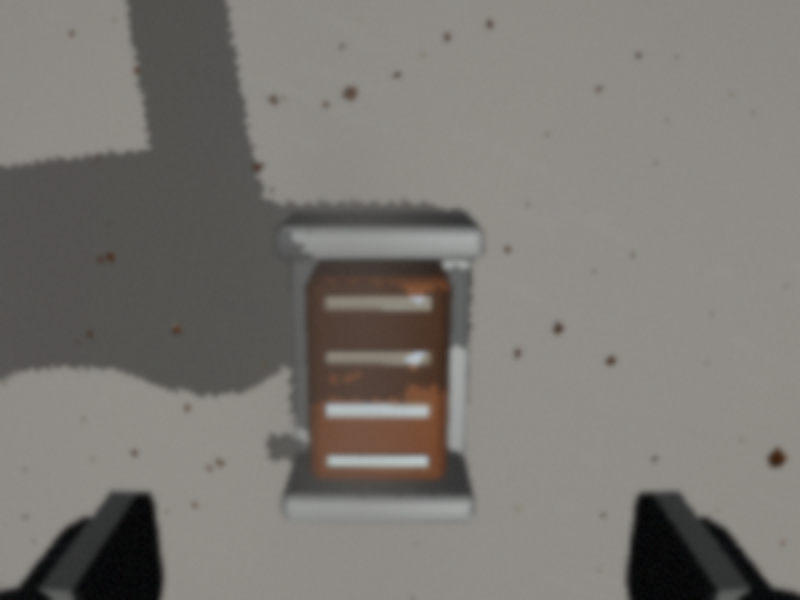

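Close crop confirms the choice. It is the brown loaf with four white stripes between the grey stops, top face about (313,268)–(445,477) in the crop, in line with the gripper.

Run:
```python
from h import *
T2=np.load("w2.npz")["T"];s,d,_=wrist()
f=lambda x,y:(x/2.6667+170,y/2.6667+60)
P2=[f(312,272),f(447,270),f(444,477),f(314,477)]
for z in (46,36):
    X=np.array([atz(wray(d,T2,p),z) for p in P2]);c=X.mean(0)
    u=(X[2]+X[3]-X[0]-X[1])/2;v=(X[1]+X[2]-X[0]-X[3])/2
    print(z,c,np.linalg.norm(u),np.degrees(np.arctan2(u[1],u[0])),np.linalg.norm(v),np.degrees(np.arctan2(v[1],v[0])))
    print("stops",np.mean([atz(wray(d,T2,f(*p)),z) for p in [(278,226),(483,226),(472,517),(284,517)]],0), [np.linalg.norm(atz(wray(d,T2,f(*p)),z)-atz(wray(d,T2,f(*q)),z)) for p,q in [((278,226),(483,226)),((284,517),(472,517))]])
# T1 pose
T1=np.eye(4);T1[:3,:3]=[[-.99995,.010026,.00009],[.010026,.99995,-.00067],[-.0001,-.00067,-1]];T1[:3,3]=[496.4,283.42,201.06];T1=T1@d["tool_from_camera"]
g=lambda x,y:(x/2+120,y/2+100)
for p,q in zip([g(345,100),g(413,72),g(462,187),g(390,213)],P2):print(tri([wray(d,T1,p),wray(d,T2,q)]))
```

```text
46 [486.28548074 287.02807676  46.        ] 62.27447894663032 20.94092173982016 38.351255819894924 111.78784519623413
stops [486.69945852 287.11413111  46.        ] [np.float64(56.75144919561509), np.float64(57.76788249675702)]
36 [489.18934357 287.96909722  36.        ] 65.0168476831109 20.940921739820144 40.04012237878463 111.78784519623414
stops [489.62155161 288.05894114  36.        ] [np.float64(59.25060137892598), np.float64(60.31179514944353)]
(array([466.50535438, 258.24666678,  33.89950286]), np.float64(0.30674089154932094))
(array([450.60855983, 292.57259132,  48.7596328 ]), np.float64(1.3587551608306598))
(array([509.5048477 , 316.86261312,  43.056894  ]), np.float64(0.2597922491470232))
(array([521.86354841, 280.17458183,  47.04057681]), np.float64(0.4292919011854846))
```

Request:
arm_command:
  moves: "0 0 0 -0.001 -0.004 0.05 -1;0 0 0 -0.001 -0.004 0.09 -1;0 0 0 -0.001 -0.004 0.118 -1;0 0 0 -0.001 -0.004 0.118 -1;0 0 0 -0.001 -0.004 0.118 0.6;0 0 0 -0.001 -0.004 0.118 0.6;0 0 0 -0.001 -0.004 0.118 0.6;0 0 0 -0.001 -0.004 0.118 0.6;0 0 0 -0.001 -0.004 0.118 0.6;0 0 0 -0.001 -0.004 0.118 0.6"
  squeeze: 30

```text
time_s: 3.95
tool_pos: [489.5, 287.6, 16.1]
tool_rot: [[-0.931, -0.365, 0.005], [-0.365, 0.931, 0.002], [-0.005, 0.0, -1.0]]
wrist_force: [-0.4, -0.4, 6.4]
grip_width: 0.485
grasp_force: 33.0
```

Request:
arm_command:
  moves: "0 0 0 0 0 -0.03 0.6;0 0 0 0 0 -0.075 0.6;0 0 -8 0.02 -0.015 -0.08 0.6;0 0 -16 0.05 -0.04 -0.08 0.6;0 0 -24 0.08 -0.06 -0.08 0.6;0 0 -32 0.107 -0.084 -0.08 0.6;0 0 -40 0.107 -0.084 -0.08 0.6;0 0 -48 0.107 -0.084 -0.08 0.6;0 0 -56 0.107 -0.084 -0.07 0.6;0 0 -64 0.107 -0.084 -0.05 0.6;0 0 -70 0.107 -0.084 -0.03 0.6;0 0 -70 0.107 -0.084 -0.02 0.6"

```text
time_s: 5.15
tool_pos: [392.6, 217.5, 20.8]
tool_rot: [[-0.044, -0.998, 0.05], [-0.995, 0.039, -0.094], [0.092, -0.054, -0.994]]
wrist_force: [-0.0, -0.7, -2.0]
grip_width: 0.486
grasp_force: 33.1
```

Request:
arm_command:
  moves: "0 0 0 0 0 -0.02 0.6;0 0 0 0 0 -0.02 0.6;0 0 0 0 0 -0.02 0.6"

```text
time_s: 5.45
tool_pos: [395.1, 220.0, 43.2]
tool_rot: [[-0.049, -0.997, 0.056], [-0.995, 0.044, -0.092], [0.089, -0.061, -0.994]]
wrist_force: [-0.6, 0.7, -1.6]
grip_width: 0.487
grasp_force: 33.3
```

Run:
```python
from h import *
s=sense();print(s["q"].round(1),s["qvel"].round(1),s["tool_pos"],s["tool_rot"].round(3))
```

```text
[  24.4    6.7  122.5   -8.    50.3 -147.9] [-0.4  0.4  0.6 -0.1  0.5 -0.1] [395.11970493 219.98843399  43.22683336] [[-0.049 -0.997  0.056]
 [-0.995  0.044 -0.092]
 [ 0.089 -0.061 -0.994]]
```

```bash
cat >> h.py <<'E'
from scipy.spatial.transform import Rotation as Ro
def go(s,X,yaw):
    R=np.array(s["tool_rot"]);y=np.radians(yaw);Y=np.array([np.cos(y),np.sin(y),0]);Z=np.array([0,0,-1.]);Rt=np.c_[np.cross(Y,Z),Y,Z]
    return Ro.from_matrix(R.T@Rt).as_rotvec(degrees=True).round(2),(R.T@(np.array(X)-s["tool_pos"])/1000).round(4)
E
python3 - <<'E'
from h import *
print(go(sense(),[410,180,40],155))
E
```

```text
(array([-4.43, -4.38, 22.32]), array([ 0.0388, -0.0164,  0.0077]))
```

Request:
arm_command:
  moves: "-1.5 -1.5 7.4 0.039 -0.016 -0.01 0.6;-3 -3 15 0.039 -0.016 -0.01 0.6;-4.4 -4.4 22.3 0.039 -0.016 0.008 0.6;-4.4 -4.4 22.3 0.039 -0.016 0.008 0.6;-4.4 -4.4 22.3 0.039 -0.016 0.008 0.6;-4.4 -4.4 22.3 0.039 -0.016 0.008 0.6"

```text
time_s: 6.05
tool_pos: [408.4, 179.5, 39.0]
tool_rot: [[-0.42, -0.907, -0.002], [-0.907, 0.42, -0.002], [0.002, 0.001, -1.0]]
wrist_force: [0.7, -0.7, -1.6]
grip_width: 0.487
grasp_force: 33.1
```

Request:
arm_command:
  moves: "0 0 0 0 0 0.02 0.6;0 0 0 0 0 0.026 0.6;0 0 0 0 0 0.028 0.6;0 0 0 0 0 0.029 0.6;0 0 0 0 0 0.029 0.6"

```text
time_s: 6.55
tool_pos: [407.9, 179.6, 10.4]
tool_rot: [[-0.421, -0.907, -0.003], [-0.907, 0.421, -0.002], [0.003, 0.002, -1.0]]
wrist_force: [-1.8, -0.1, 0.7]
grip_width: 0.486
grasp_force: 33.5
```

Request:
arm_command:
  moves: "0 0 0 0 0 0.001 0.6;0 0 0 0 0 0.001 0;0 0 0 0 0 0.001 -1;0 0 0 0 0 0.001 -1;0 0 0 0 0 0.001 -1;0 0 0 0 0 -0.04 -1;0 0 0 0 0 -0.08 -1;0 0 8.5 0 0 -0.12 -1;0 0 17 0 0 -0.12 -1;0 0 25.5 0 0 -0.12 -1;0 0 34 0 0 -0.12 -1;0 0 42.5 0 0 -0.12 -1"

```text
time_s: 7.75
tool_pos: [408.7, 179.5, 130.0]
tool_rot: [[-0.926, -0.378, -0.001], [-0.378, 0.926, -0.001], [0.002, -0.001, -1.0]]
wrist_force: [0.9, -0.2, 0.2]
grip_width: 0.996
grasp_force: 0.0
```

Request:
arm_command:
  moves: "0 0 8.5 0 0 0 -1;0 0 17 0 0 0 -1;0 0 25.5 0 0 0 -1;0 0 34 0 0 0 -1;0 0 42.5 0 0 0 -1;0 0 47.5 0 0 0 -1;0 0 47.5 0 0 0 -1;0 0 47.5 0 0 0 -1"

```text
time_s: 8.55
tool_pos: [408.6, 179.5, 129.8]
tool_rot: [[-0.908, 0.42, -0.002], [0.42, 0.908, -0.001], [0.001, -0.002, -1.0]]
wrist_force: [1.2, -1.1, -0.1]
grip_width: 1.0
grasp_force: 0.0
```

```bash
cat >> h.py <<'E'
def brown(im,roi=None,minarea=150):
    "largest brown blobs (BGR): minAreaRect list"
    h=cv2.cvtColor(im,cv2.COLOR_BGR2HSV);m=((h[...,0]>=3)&(h[...,0]<=14)&(h[...,1]>120)&(h[...,2]>30)).astype(np.uint8)
    m=cv2.morphologyEx(m,cv2.MORPH_CLOSE,np.ones((9,9)))
    m=cv2.morphologyEx(m,cv2.MORPH_OPEN,np.ones((3,3)))
    n,l,st,ce=cv2.connectedComponentsWithStats(m)
    return [(st[i],cv2.boxPoints(cv2.minAreaRect(np.argwhere(l==i)[:,::-1].astype(np.float32)))) for i in range(1,n) if st[i][4]>minarea]
E
python3 - <<'E'
from h import *
s,d,T=wrist("w3");print(s["time_s"],s["tool_pos"],s["q"].round(1))
for st,b in brown(cv2.imread("pics/w3.png")):
    X=np.array([atz(wray(d,T,p),40) for p in b]);e=X[1]-X[0];g=X[2]-X[1]
    print(st,b.round(0).tolist(),X.mean(0).round(1),np.linalg.norm(e).round(1),np.degrees(np.arctan2(e[1],e[0])).round(1),np.linalg.norm(g).round(1),np.degrees(np.arctan2(g[1],g[0])).round(1))
im=cv2.imread("pics/w3.png");cv2.imwrite("pics/w3c.png",cv2.resize(im[60:300,160:480],(800,600)))
E
```

```text
8.55 [408.55933537 179.47739547 129.75315259] [ 1.470e+01 -3.000e+00  1.207e+02 -1.000e-01  6.240e+01 -5.040e+01]
[ 49   0  22  15 234] [[49.0, 0.0], [70.0, 0.0], [70.0, 14.0], [49.0, 14.0]] [122.1  31.2  40. ] 37.1 47.2 16.1 -15.9
[ 23  20  18  18 210] [[23.0, 20.0], [40.0, 20.0], [40.0, 37.0], [23.0, 37.0]] [111.7 -15.7  40. ] 36.3 48.1 20.2 -16.5
[ 313  169   44   54 1584] [[313.0, 169.0], [356.0, 169.0], [356.0, 222.0], [313.0, 222.0]] [410.6 193.1  40. ] 32.7 65.4 43.0 -22.9
[ 33 326  24  18 265] [[32.0, 337.0], [47.0, 322.0], [58.0, 332.0], [42.0, 348.0]] [ 429.3 -277.    40. ] 89.6 98.8 21.5 22.2
```

View pics/w3c.png

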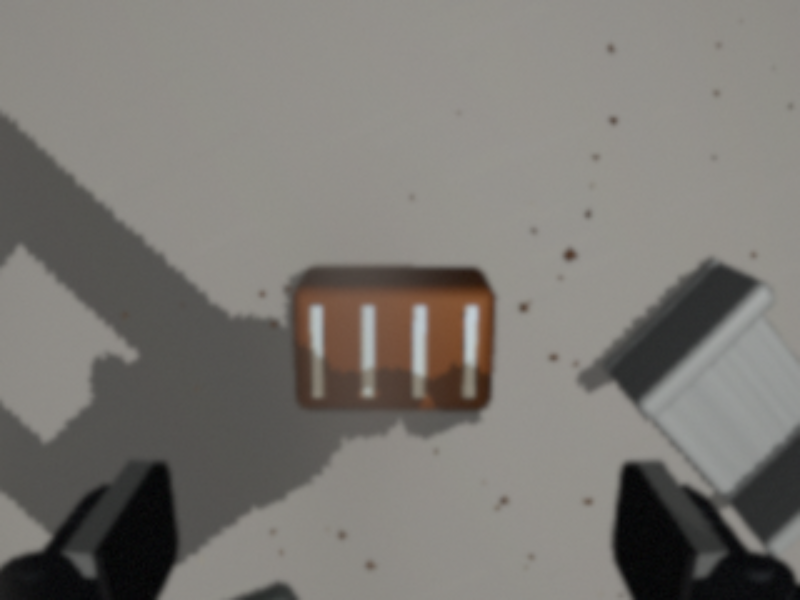

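The loaf stands upright on the worktop, aligned with the gripper, top face at crop (297–493, 285–410). The empty tray is at the right.

Run:
```python
from h import *
s,d,T=wrist()
f=lambda x,y:(x/2.5+160,y/2.5+60)
X=np.array([atz(wray(d,T,f(*p)),40) for p in [(297,285),(493,285),(490,410),(299,410)]])
e=(X[1]+X[2]-X[0]-X[3])/2;g=(X[3]+X[2]-X[1]-X[0])/2
print(X.mean(0),np.linalg.norm(e),np.degrees(np.arctan2(e[1],e[0])),np.linalg.norm(g),go(s,[*X.mean(0)[:2],11],65.3))
# fit pan seat: scene picture
S=cams.get_image("scene");D=cams.get_image("side");
```

```text
[407.68595294 180.16348017  40.        ] 60.60633081239637 65.18882887826864 40.79851399315948 (array([-0.11, -0.07, -0.15]), array([0.0009, 0.0005, 0.1188]))
```

Request:
arm_command:
  moves: "0 0 0 0 0 0.05 -1;0 0 0 0 0 0.095 -1;0 0 0 0.001 0.0005 0.116 -1;0 0 0 0.001 0.0005 0.118 -1;0 0 0 0.001 0.0005 0.118 0.4;0 0 0 0.001 0.0005 0.118 0.4;0 0 0 0.001 0.0005 0.118 0.4;0 0 0 0.001 0.0005 0.118 0.4;0 0 0 0.001 0.0005 0.118 0.4;0 0 0 0.001 0.0005 0.10 0.4;0 0 0 0.001 0.0005 0.05 0.4;0 0 0 0.001 0.0005 0 0.4"
  squeeze: 30

```text
time_s: 9.95
tool_pos: [405.8, 179.9, 129.6]
tool_rot: [[-0.907, 0.422, -0.006], [0.422, 0.907, -0.002], [0.005, -0.005, -1.0]]
wrist_force: [0.9, 0.2, -1.8]
grip_width: 0.742
grasp_force: 35.0
```

Request:
arm_command:
  moves: "0 0 0 0 0 -0.05 0.4;0 0 0 0 0 -0.10 0.4;0 0 -8 -0.04 0.015 -0.13 0.4;0 0 -16 -0.085 0.03 -0.15 0.4;0 0 -24 -0.13 0.05 -0.16 0.4;0 0 -27 -0.144 0.056 -0.16 0.4;0 0 -27 -0.144 0.056 -0.16 0.4;0 0 -27 -0.144 0.056 -0.16 0.4"

```text
time_s: 10.75
tool_pos: [561.3, 170.5, 288.3]
tool_rot: [[-0.999, -0.035, -0.005], [-0.035, 0.999, -0.002], [0.005, -0.001, -1.0]]
wrist_force: [0.1, 0.6, -1.8]
grip_width: 0.738
grasp_force: 35.0
```

Run:
```python
from h import *
s,d,T=wrist("w4");print(s["time_s"],s["tool_pos"],s["tool_rot"].round(4),s["q"].round(1))
np.savez("w4.npz",T=T)
im=cv2.imread("pics/w4.png");cv2.imwrite("pics/w4c.png",cv2.resize(im[40:340,0:400],(800,600)))
for x in ([580,66,130],[580,-54,130],[560,30,175]):print(wproj(d,T,x))
```

```text
10.75 [561.25694477 170.51743173 288.28801361] [[-0.9994 -0.0348 -0.0052]
 [-0.0348  0.9994 -0.0015]
 [ 0.0053 -0.0014 -1.    ]] [ 10.1   5.6  94.   -0.   80.7 -81.9]
[216.87714541 196.29177037]
[123.37677992 192.78812397]
[165.52943705 187.1786968 ]
```

View pics/w4c.png

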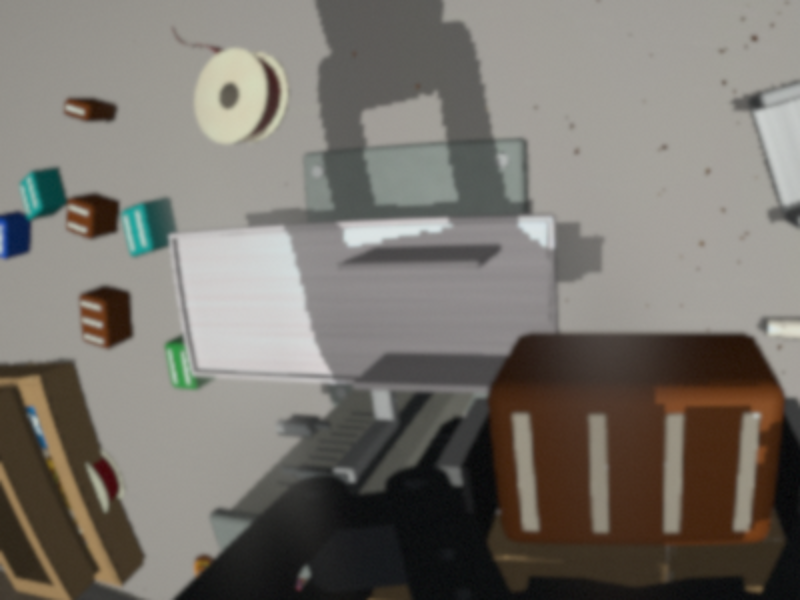

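The view shows the pan: corners at crop (170,234), (554,216), (190,374). The −x cheek's outer face runs base (365,247)–(500,245), top (340,265)–(480,263). The +x cheek starts at base (388,355), top (360,382). The loaf is in hand at the right.

Run:
```python
from h import *
s,d,_=wrist();T=np.load("w4.npz")["T"]
f=lambda p:(p[0]/2,p[1]/2+40)
for n,p,z in [("pan-x-y",(170,234),135),("pan-x+y",(554,216),135),("pan+x-y",(190,376),135),("c- base -y",(365,247),130),("c- base +y",(502,245),130),("c- top -y",(338,265),176),("c- top +y",(480,263),176),("c+ base -y",(388,355),130),("c+ top -y",(360,382),176)]:
    print(n,atz(wray(d,T,f(p)),z).round(1))
S=cams.get_image("scene");D=cams.get_image("side")
c=lambda x,y:(x/3+195,y/3+155); b=lambda x,y:(x/3+262,y/3+150)
for n,w,p,q in [("pan-x-y",(170,234),c(380,157),b(175,153)),("pan-x+y",(554,216),c(210,92),b(137,83)),("pan+x-y",(190,376),c(440,127),b(258,150))]:
    print(n,tri([wray(d,T,f(w)),ray(S,p),ray(D,q)]))
```

```text
pan-x-y [ 536.3 -106.5  135. ]
pan-x+y [528.2 130.2 135. ]
pan+x-y [ 625.9 -106.4  135. ]
c- base -y [545.7  28.5 130. ]
c- base +y [543.8 103.5 130. ]
c- top -y [545.9  35.5 176. ]
c- top +y [543.9 103.7 176. ]
c+ base -y [604.9  37.6 130. ]
c+ top -y [602.2  41.3 176. ]
pan-x-y (array([ 538.78528776, -112.16295602,  130.04091429]), np.float64(2.529896047372701))
pan-x+y (array([532.0800168 , 127.62614252, 126.47152191]), np.float64(4.470348394220215))
pan+x-y (array([ 626.64139466, -108.41359756,  130.96986655]), np.float64(2.8072220181934324))
```

Run:
```python
from h import *
s,d,_=wrist();T=np.load("w4.npz")["T"];A=np.array(d["tool_from_camera"])
f=lambda p:(p[0]/2,p[1]/2+40)
for z in(-29,-26):print([atz(wray(d,A,f(p)),z).round(1) for p in [(495,395),(782,395),(773,543),(505,543)]])
print(s["tool_pos"],go(s,[576.5,69,230],91.9))
```

```text
[array([ 20.1, -28.1, -29. ]), array([ 20.1,  29.5, -29. ]), array([-17. ,  31.2, -29. ]), array([-16.9, -29.4, -29. ])]
[array([ 18.8, -28.8, -26. ]), array([ 18.8,  30.3, -26. ]), array([-19.3,  32.1, -26. ]), array([-19.2, -30.2, -26. ])]
[560.88292482 170.88469374 289.05832477] (array([-0.07, -0.19,  0.18]), array([-0.0121, -0.1023,  0.0591]))
```

Request:
arm_command:
  moves: "0 0 0 -0.006 -0.045 0.01 0.4;0 0 0 -0.012 -0.09 0.02 0.4;0 0 0 -0.012 -0.102 0.05 0.4;0 0 0 -0.012 -0.102 0.06 0.4;0 0 0 -0.012 -0.102 0.06 0.4;0 0 0 -0.012 -0.102 0.06 0.4"

```text
time_s: 11.6
tool_pos: [577.8, 70.3, 230.2]
tool_rot: [[-0.999, -0.037, -0.002], [-0.037, 0.999, -0.001], [0.002, -0.001, -1.0]]
wrist_force: [0.8, 0.7, -2.1]
grip_width: 0.741
grasp_force: 34.9
```

Run:
```python
from h import *
s,d,T=wrist("w5");print(s["tool_pos"],s["tool_rot"].round(4),go(s,[576.5,69,200],91.9))
S=cams.get_image("scene");D=cams.get_image("side")
c=cv2.resize(d["color"][60:300,190:450,::-1],None,fx=1.9,fy=1.9)
q=cv2.resize(S["color"][130:230,250:350,::-1],(300,300),interpolation=2);r=cv2.resize(D["color"][130:230,285:385,::-1],(300,300),interpolation=2)
o=np.zeros((600,800,3),np.uint8);o[:c.shape[0],:c.shape[1]]=c;o[:300,500:]=q;o[300:,500:]=r;cv2.imwrite("pics/c5.png",o)
np.savez("w5.npz",T=T)
```

```text
[577.76742207  70.33301035 230.22175737] [[-9.993e-01 -3.720e-02 -1.600e-03]
 [-3.720e-02  9.993e-01 -7.000e-04]
 [ 1.600e-03 -6.000e-04 -1.000e+00]] (array([-0.03, -0.09,  0.23]), array([ 0.0013, -0.0013,  0.0302]))
```

View pics/c5.png

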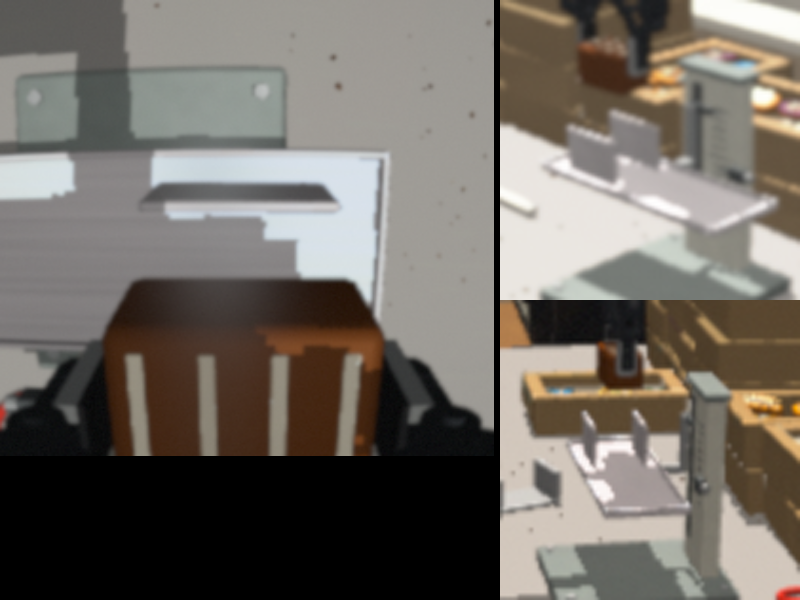

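The left view shows the loaf over the pan, with the −x cheek's top edge at (138–340, 206) just beyond it. The right views show the pan level and empty.

Run:
```python
from h import *
s,d,_=wrist();T=np.load("w5.npz")["T"];A=np.array(d["tool_from_camera"])
f=lambda p:(p[0]/1.9+190,p[1]/1.9+60)
for n,p,z in[("top out",(138,202),176),("top out",(340,202),176),("top in",(140,210),176),("top in",(340,210),176),("base",(158,184),130),("base",(325,184),130),("pan+y corner",(388,153),135),("pan -x edge",(10,156),135)]:print(n,atz(wray(d,T,f(p)),z).round(1))
for p in[(110,328),(382,335)]:print("loaf top back edge, tool",[atz(wray(d,A,f(p)),z).round(1) for z in(-29,-26)])
for p in[(140,281),(350,281)]:print("loaf bottom back edge, tool",[atz(wray(d,A,f(p)),z).round(1) for z in(11,14)])
```

```text
top out [545.2  33.5 176. ]
top out [542.7 102.2 176. ]
top in [548.   34.2 176. ]
top in [545.5 102.4 176. ]
base [545.9  33.9 130. ]
base [543.3 103.5 130. ]
pan+y corner [528.3 128.1 135. ]
pan -x edge [534.  -29.8 135. ]
loaf top back edge, tool [array([ 22.2, -27.8, -29. ]), array([ 21. , -28.5, -26. ])]
loaf top back edge, tool [array([ 20.6,  29.5, -29. ]), array([ 19.3,  30.3, -26. ])]
loaf bottom back edge, tool [array([ 19.6, -28.1,  11. ]), array([ 18.7, -28.7,  14. ])]
loaf bottom back edge, tool [array([19.6, 29.6, 11. ]), array([18.7, 30.2, 14. ])]
```

Request:
arm_command:
  moves: "0 0 0 0.002 -0.002 0 0.4;0 0 0 0.002 -0.002 0.025 0.4;0 0 0 0.002 -0.002 0.05 0.4;0 0 0 0.002 -0.002 0.07 0.4;0 0 0 0.002 -0.002 0.085 0.4;0 0 0 0.002 -0.002 0.098 0.4;0 0 0 0.002 -0.002 0.11 0.4;0 0 0 0.002 -0.002 0.122 0.4;0 0 0 0.002 -0.002 0.126 0.4;0 0 0 0.002 -0.002 0.126 0.4;0 0 0 0.002 -0.002 0.126 0.4"

```text
time_s: 12.9
tool_pos: [576.0, 66.9, 104.1]
tool_rot: [[-0.999, -0.036, -0.002], [-0.036, 0.999, -0.001], [0.002, -0.001, -1.0]]
wrist_force: [-1.9, -0.1, 0.4]
grip_width: 0.742
grasp_force: 35.1
```

Run:
```python
from h import *
s,d,T=wrist("w6");print(s["tool_pos"],s["wrist_force"],s["torque"])
S=cams.get_image("scene");D=cams.get_image("side")
cv2.imwrite("pics/s6.png",S["color"][:,:,::-1]);cv2.imwrite("pics/d6.png",D["color"][:,:,::-1])
c=cv2.resize(d["color"][60:300,190:450,::-1],None,fx=1.9,fy=1.9)
q=cv2.resize(S["color"][130:230,250:350,::-1],(300,300),interpolation=2);r=cv2.resize(D["color"][130:230,285:385,::-1],(300,300),interpolation=2)
o=np.zeros((600,800,3),np.uint8);o[:c.shape[0],:c.shape[1]]=c;o[:300,500:]=q;o[300:,500:]=r;cv2.imwrite("pics/c6.png",o)
```

```text
[576.00450833  66.85174256 104.14172389] [-1.86424458 -0.14811519  0.40393136] [-0.0408309   0.17834101 -0.01212128]
```

View pics/c6.png

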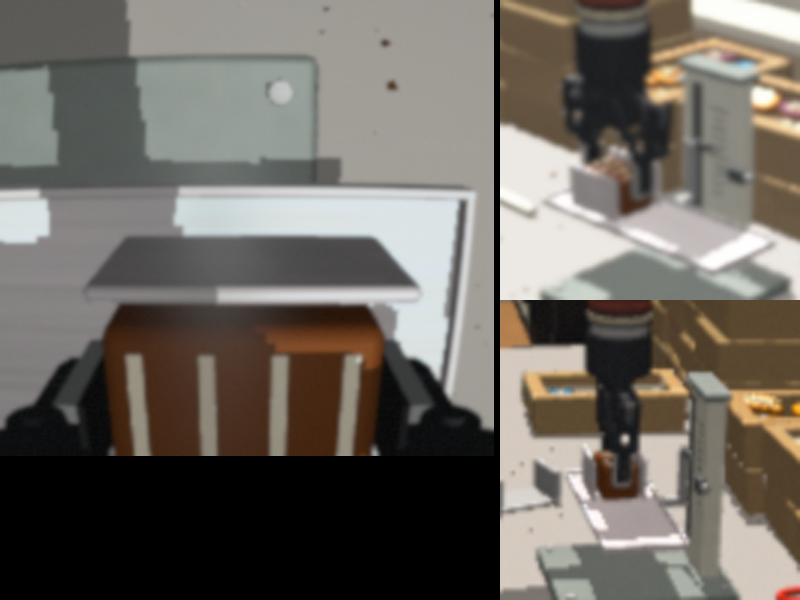

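The loaf sits between the cheeks and the pan has sunk (left view: cheek top at row 295, loaf just inside it; right views show the pan lower). Releasing.

Request:
arm_command:
  moves: "0 0 0 0 0 0 0;0 0 0 0 0 0 -0.5;0 0 0 0 0 0 -1;0 0 0 0 0 0 -1;0 0 0 0 0 0 -1;0 0 0 0 0 -0.03 -1;0 0 0 0 0 -0.08 -1;0 0 0 0 0 -0.13 -1;0 0 0 0 0 -0.16 -1;0 0 0 0.02 -0.05 -0.16 -1;0 0 0 0.04 -0.1 -0.16 -1;0 0 0 0.06 -0.15 -0.16 -1"

```text
time_s: 14.25
tool_pos: [525.0, -75.2, 264.6]
tool_rot: [[-0.999, -0.038, -0.0], [-0.038, 0.999, -0.002], [0.0, -0.002, -1.0]]
wrist_force: [0.9, -0.6, 0.0]
grip_width: 0.997
grasp_force: 0.0
```

Request:
arm_command:
  moves: "0 0 0 0 -0.05 0 -1;0 0 0 0 -0.1 0 -1;0 0 0 0 -0.14 0 -1;0 0 0 0 -0.14 0 -1;0 0 0 0 -0.14 0 -1"

```text
time_s: 14.75
tool_pos: [530.1, -214.6, 263.8]
tool_rot: [[-0.999, -0.034, -0.002], [-0.034, 0.999, -0.0], [0.002, -0.0, -1.0]]
wrist_force: [-0.5, -0.4, 0.2]
grip_width: 1.003
grasp_force: 0.0
```

Run:
```python
from h import *
s,d,T=wrist("w7");print(s["tool_pos"],s["tool_rot"].round(3));np.savez("w7.npz",T=T)
S=cams.get_image("scene");D=cams.get_image("side")
cv2.imwrite("pics/s7.png",S["color"][:,:,::-1]);cv2.imwrite("pics/d7.png",D["color"][:,:,::-1])
q=cv2.resize(S["color"][140:215,265:345,::-1],(400,375),interpolation=2);r=cv2.resize(D["color"][145:220,305:385,::-1],(400,375),interpolation=2)
w=cv2.resize(d["color"][60:285,:,::-1],(640,225))
o=np.zeros((600,800,3),np.uint8);o[:375,:400]=q;o[:375,400:]=r;o[375:,:640]=w;cv2.imwrite("pics/c7.png",o)
for q in("pointer_tip","tab_tip"):
  for c in("scene","side"):print(q,c,finder.look_for(c,q)[:3])
# where the column is expected
for dz in (0,40,60):print(sproj(S,np.array([655,10,190-dz])).round(1),sproj(D,np.array([655,10,190-dz])).round(1))
```

```text
[ 530.13472177 -214.63154016  263.83046286] [[-0.999 -0.034 -0.002]
 [-0.034  0.999 -0.   ]
 [ 0.002 -0.    -1.   ]]
pointer_tip scene [{'box': [265.4, 181.0, 338.7, 219.5], 'confidence': 0.92}, {'box': [371.9, 262.9, 395.0, 289.5], 'confidence': 0.67}]
pointer_tip side [{'box': [307.9, 181.6, 344.2, 213.8], 'confidence': 0.93}, {'box': [325.4, 255.6, 338.7, 276.2], 'confidence': 0.24}]
tab_tip scene [{'box': [325.0, 187.0, 337.6, 191.8], 'confidence': 0.56}]
tab_tip side []
[320.  165.6] [349.5 169.7]
[319.9 178. ] [349.  181.3]
[319.9 184.1] [348.8 187. ]
```

View pics/c7.png

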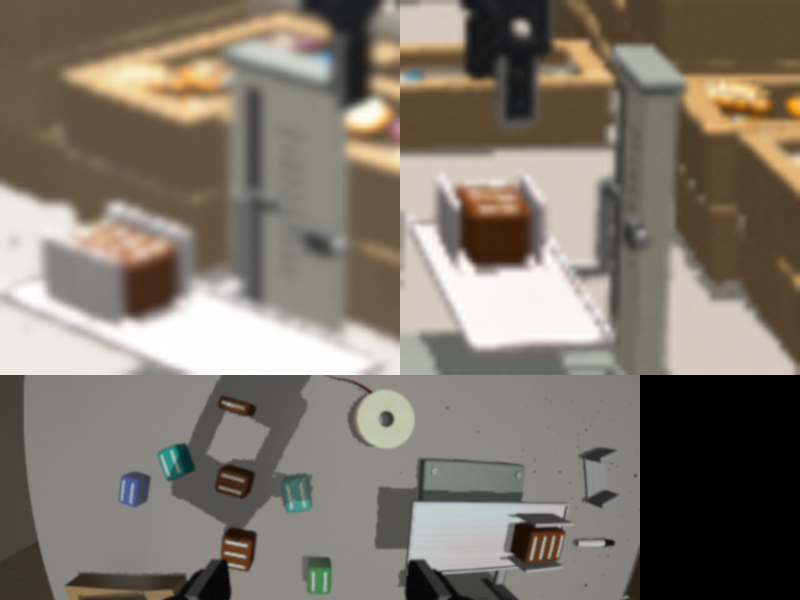

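The loaf sits between the cheeks with the pan sunk. Scene view: pointer tip at full pixel (320.6,181.4), tab tip at about (326,188). The wrist strip shows slices thin (237,405), middle (235,481), thick (238,548). Now the reading in numbers.

Run:
```python
from h import *
S=cams.get_image("scene");D=cams.get_image("side")
a=cv2.cvtColor(cv2.imread("pics/scene0.png"),6).astype(int);b=cv2.cvtColor(cv2.imread("pics/s7.png"),6).astype(int)
print("now cols",list(range(314,336)))
for y in range(174,198):print(y,*["%3d"%v for v in b[y,314:336]])
print("before")
for y in range(160,174):print(y,*["%3d"%v for v in a[y,314:336]])
th=np.radians(2);n=np.array([np.cos(th),np.sin(th),0])
p0=np.array([575.5,68.5,0])+79*n
for nm,p in[("ptr0",(321,167)),("ptr",(320.6,181.4)),("tab",(326,188))]:
    o,v=ray(S,p);t=((p0-o)@n)/(v@n);print(nm,o+t*v)
```

```text
now cols [314, 315, 316, 317, 318, 319, 320, 321, 322, 323, 324, 325, 326, 327, 328, 329, 330, 331, 332, 333, 334, 335]
174  95  72  79 106 129 136 135 131 131 129 130 134 138 140 140 140 140 139 135 129 116 100
175  95  72  79 107 128 136 133 129 128 129 131 135 138 139 140 140 141 139 135 130 115  99
176  97  75  81 107 130 136 135 131 129 127 127 133 137 139 140 141 140 138 135 129 115  99
177 104  89  92 111 131 138 135 132 131 131 131 134 137 139 139 140 140 138 135 129 115  99
178 114 105 104 116 132 137 132 128 128 131 132 134 137 139 139 139 139 137 134 128 114  98
179 115 101  97 110 125 128 128 127 128 128 129 132 137 139 139 139 139 138 136 128 114  98
180 103  87  80  89 100 107 116 127 130 129 132 135 137 138 139 140 139 137 135 128 114  98
181  97  81  74  79  88  95 107 121 126 128 131 135 137 138 139 140 140 138 135 128 114  98
182  96  85  79  93 107 111 114 120 121 123 127 131 135 138 139 140 140 139 135 128 114  98
183  97  86  84 104 123 129 128 127 127 128 129 130 133 136 138 140 140 139 135 128 113  98
184  97  86  85 107 129 136 134 129 128 129 129 130 132 134 
[... 1958 characters left out ...]
 130 127 118
168  91  80  74  87 100 102 105 110 115 120 124 126 130 131 133 133 133 131 131 136 146 153
169  91  82  79  98 116 121 120 119 118 121 126 129 131 132 133 134 133 131 132 141 164 185
170  91  81  80 102 122 129 127 124 122 121 125 128 131 133 133 133 133 131 132 142 164 186
171  91  81  81 103 123 130 129 125 123 123 125 129 132 133 133 134 133 132 131 135 143 156
172  92  82  82 103 123 129 126 119 117 120 123 129 132 133 134 133 133 132 130 128 122 119
173  92  82  81 102 122 129 127 122 120 118 120 126 131 133 133 134 133 131 129 124 112  99
ptr0 [656.68747152   7.23796168 185.68005827]
ptr [656.64174091   8.54751486 138.90219658]
tab [657.42640046 -13.92219451 123.49802276]
```

Request:
arm_command:
  moves: "0 -8 0 -0.005 0.04 0 -1;0 -16 0 -0.01 0.08 0 -1;0 -24 0 -0.015 0.12 0.01 -1;0 -32 0 -0.02 0.16 0.03 -1;0 -40 0 -0.025 0.2 0.04 -1;0 -48 0 -0.025 0.204 0.05 -1;0 -50 0 -0.025 0.204 0.05 -1;0 -50 0 -0.025 0.204 0.05 -1;0 -50 0 -0.025 0.204 0.05 -1"

```text
time_s: 16.1
tool_pos: [548.1, -9.3, 214.2]
tool_rot: [[-0.644, -0.036, 0.764], [-0.024, 0.999, 0.027], [-0.764, -0.001, -0.645]]
wrist_force: [0.1, -0.4, 0.7]
grip_width: 0.999
grasp_force: 0.0
```

Run:
```python
from h import *
s,d,T=wrist("w8");print(s["time_s"],s["tool_pos"],s["tool_rot"].round(3));np.savez("w8.npz",T=T)
for x in([656,8,140],[656,-14,125],[656,0,232]):print(wproj(d,T,x))
u,v=wproj(d,T,[656,-3,140]).astype(int)
im=cv2.imread("pics/w8.png");u=min(max(u,60),580);v=min(max(v,45),355)
print(u,v);cv2.imwrite("pics/c8.png",cv2.resize(im[v-45:v+45,u-60:u+60],(800,600),interpolation=2))
```

```text
16.1 [548.09119167  -9.26074344 214.24201892] [[-0.644 -0.036  0.764]
 [-0.024  0.999  0.027]
 [-0.764 -0.001 -0.645]]
[332.13800399 202.74321157]
[308.43265038 187.67296678]
[323.99098375 304.26865697]
320 202
```

View pics/c8.png

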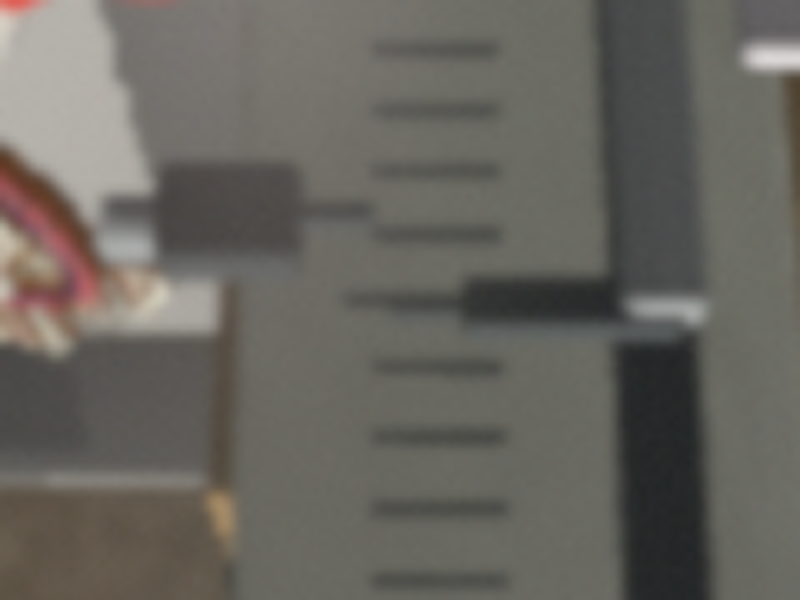

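Picture (upside down): pointer tip at crop (345,299), tab tip at (372,210), marks every ~63 px. The apparent gap is about 14 mm, which is ambiguous because of parallax. I triangulate the depths against the scene view first.

Run:
```python
from h import *
s,d,_=wrist();T=np.load("w8.npz")["T"];S=cams.get_image("scene");D=cams.get_image("side")
f=lambda p:(260+p[0]/6.667,157+p[1]/6.667)
for n,w,cs in[("ptr",(345,299),[(320,181.2),(320.7,181.3),(321.5,181.5)]),("tab",(372,210),[(324,187.3),(324.8,187.5),(325.5,187.7)])]:
    r=wray(d,T,f(w));print(n,"on face x=656",(r[0]+r[1]*(656-r[0][0])/r[1][0]).round(1))
    for c in cs:
        print(c,[np.round(q,1) for q in tri([r,ray(S,c)])])
for p in[(437,50),(437,234),(437,367),(437,580)]:
    r=wray(d,T,f(p));print("tick",(r[0]+r[1]*(656-r[0][0])/r[1][0]).round(1))
print(go(s,[500,-20,160],92))
```

```text
ptr on face x=656 [656.  -10.8 139.4]
(320, 181.2) [array([634.1, -11. , 150. ]), np.float64(1.6)]
(320.7, 181.3) [array([637.1, -10.9, 148.8]), np.float64(1.6)]
(321.5, 181.5) [array([640.6, -10.9, 147.2]), np.float64(1.6)]
tab on face x=656 [656.   -7.1 125.7]
(324, 187.3) [array([655.9,  -7.1, 125. ]), np.float64(1.0)]
(324.8, 187.5) [array([659.5,  -7. , 123.3]), np.float64(1.0)]
(325.5, 187.7) [array([662.7,  -6.9, 121.7]), np.float64(1.0)]
tick [656.    2.3  99.5]
tick [656.    2.  129.3]
tick [656.    1.8 149.3]
tick [656.    1.6 179.3]
(array([-0.09, 49.96,  0.12]), array([ 0.0743, -0.0084, -0.0021]))
```

Request:
arm_command:
  moves: "0 0 0 -0.045 0 -0.008 -1;0 0 0 -0.09 -0.002 -0.015 -1;0 0 0 -0.095 -0.002 -0.015 -1;0 0 0 -0.095 -0.002 -0.015 -1;0 0 0 -0.095 -0.002 -0.015 -1"

```text
time_s: 16.8
tool_pos: [597.2, -9.3, 295.0]
tool_rot: [[-0.646, -0.036, 0.763], [-0.024, 0.999, 0.027], [-0.763, -0.001, -0.646]]
wrist_force: [0.5, 0.5, -1.1]
grip_width: 1.002
grasp_force: 0.0
```

Run:
```python
from h import *
s,d,T=wrist("w9");print(s["time_s"],s["tool_pos"]);np.savez("w9.npz",T=T)
T8=np.load("w8.npz")["T"];f=lambda p:(260+p[0]/6.667,157+p[1]/6.667)
for n,w in[("ptr",(420,300)),("ptrtip",(345,299)),("tab",(340,210)),("tabtip",(372,210)),("tick129",(437,234)),("tick149",(437,367))]:
    r=wray(d,T8,f(w));print(n,[wproj(d,T,r[0]+r[1]*(x-r[0][0])/r[1][0]).round(1).tolist() for x in(636,641,646,651,656,661)])
g=cv2.cvtColor(cv2.imread("pics/w9.png"),6)
print("   ",*range(302,334))
for y in range(60,112):print(y,*["%3d"%v for v in g[y,302:334]])
```

```text
16.8 [597.20957881  -9.29651291 294.98305845]
ptr [[325.2, 91.2], [325.1, 93.4], [325.1, 95.5], [325.0, 97.6], [325.0, 99.5], [325.0, 101.4]]
ptrtip [[313.9, 91.0], [313.8, 93.1], [313.8, 95.2], [313.7, 97.3], [313.7, 99.2], [313.6, 101.1]]
tab [[313.1, 80.8], [313.1, 82.9], [313.0, 84.9], [313.0, 86.8], [312.9, 88.7], [312.9, 90.5]]
tabtip [[317.9, 80.8], [317.8, 82.9], [317.8, 84.9], [317.8, 86.9], [317.7, 88.8], [317.7, 90.6]]
tick129 [[327.6, 83.7], [327.6, 85.8], [327.5, 87.9], [327.5, 89.8], [327.5, 91.7], [327.4, 93.6]]
tick149 [[327.8, 99.2], [327.8, 101.4], [327.8, 103.6], [327.7, 105.6], [327.7, 107.6], [327.6, 109.6]]
    302 303 304 305 306 307 308 309 310 311 312 313 314 315 316 317 318 319 320 321 322 323 324 325 326 327 328 329 330 331 332 333
60 123 123 124 124 123 122 121 122 121 121 121 121 118 118 118 118 117 116 116 116 117 115 115 115 115 115 115 113 114 114 113 113
61 122 122 122 122 123 122 122 121 120 120 120 119 119 118 118 116 116 115 115 115 117 115 117 114 114 114 114 114 113 113 114 112
62 122 123 122 122 121 122 121 119 120 120 118 119 118 117 116 116 11
[... 5792 characters left out ...]
 103 103 102 102 102 101 102 100 100 101
107 121 119 119 118 118 118 117 116 117 116 115 116 115 114 111 105  96  92  91  90  89  88  89  88  87  87  86  88  86  85  86  85
108 119 117 118 118 118 117 118 116 117 115 115 115 114 113 111 104  95  90  88  89  89  88  88  86  87  87  85  85  84  83  83  82
109 118 118 118 117 119 117 118 117 116 116 115 115 114 114 111 111 105 105 103 103 103 101 102 102 102 101 101 101  99  99  99  99
110 118 118 118 116 119 117 118 117 117 115 115 115 114 114 113 113 113 111 112 111 112 111 110 111 112 110 110 109 111 110 110 110
111 118 119 118 118 116 118 117 118 116 116 115 115 114 114 113 114 113 113 113 113 113 112 113 112 112 112 113 111 111 111 112 112
```

Run:
```python
from h import *
s,d,_=wrist();T8=np.load("w8.npz")["T"];T9=np.load("w9.npz")["T"]
g=cv2.cvtColor(cv2.imread("pics/w8.png"),6)
print("    ",*range(306,336))
for y in range(183,210):print(y,*["%3d"%v for v in g[y,306:336]])
for n,a,b in[("ptr",(319,202.3),(319.8,95.4)),("ptr",(319,202.0),(319.8,95.6)),("tab",(315.6,188.3),(316,86.0)),("tab",(315.6,188.6),(316,86.0)),("longtick",(312,201.6),(313.5,99.5)),("tick",(325.5,192),(327.5,91.6))]:
    print(n,[np.round(v,1) for v in tri([wray(d,T8,a),wray(d,T9,b)])])
```

```text
306 307 308 309 310 311 312 313 314 315 316 317 318 319 320 321 322 323 324 325 326 327 328 329 330 331 332 333 334 335
183 108 111 111 112 111 110 110 109 109 103  98  95  94  94  95  93  92  93  91  91  91  91  90  90  90  89  90  90  94 101
184 106 110 110 110 110 110 109 109 109 107 106 105 104 104 104 105 104 103 104 103 102 102 101 101 101 100 100 101 102 104
185 104 109 109 109 109 109 110 109 108 108 108 108 107 109 108 109 108 108 109 107 108 107 107 107 107 107 104 106 106 106
186 100 103 104 105 104 104 104 103 103 105 106 108 108 108 108 108 109 108 109 109 108 107 106 108 105 108 106 107 105 106
187  92  92  93  92  92  92  91  91  92  97 102 107 108 109 109 109 108 108 109 109 108 107 108 107 107 107 107 106 107 106
188  84  85  85  85  85  85  84  82  84  90  99 106 109 108 107 107 109 109 108 107 107 107 107 106 108 106 106 107 108 107
189  88  91  90  89  88  88  88  88  89  93 100 104 107 105 107 106 106 106 105 106 106 104 105 105 106 104 105 105 104 106
190  99 100 100 100 100 100  99  99  98  97  97 100 101 100 101 100  99 100  99  99  98  99  98  98  98  98  97 
[... 1985 characters left out ...]
94  93  92
207 105 106 105 105 105 106 106 104 106 103 105 106 105 104 106 105 105 105 105 104 106 104 102  99  99  99 100 100  99 101
208 106 106 105 106 106 105 106 104 105 104 105 104 104 103 105 104 105 106 104 103 105 104 103 102 102 103 103 102 103 104
209 106 104 105 105 105 105 105 105 104 103 101 103 102 103 103 103 101 102 102 103 102 102 102 101 101 101 101 101 102 103
ptr [array([645.3,  -5.1, 144.3]), np.float64(0.8)]
ptr [array([646.4,  -5. , 143.6]), np.float64(0.8)]
tab [array([649.2,  -8.2, 128.8]), np.float64(1.0)]
tab [array([648.6,  -8.2, 129.4]), np.float64(1.0)]
longtick [array([657.2, -10.7, 138.6]), np.float64(0.3)]
tick [array([655.9,   2. , 129.3]), np.float64(0.0)]
```

Run:
```python
from h import *
S=cams.get_image("scene");D=cams.get_image("side")
n=cv2.cvtColor(S["color"],cv2.COLOR_RGB2GRAY).astype(int);a=cv2.cvtColor(cv2.imread("pics/scene0.png"),6).astype(int);b=cv2.cvtColor(cv2.imread("pics/s7.png"),6).astype(int)
for c in(317,319):
    print(c,[n[176:188,c].tolist(),b[176:188,c].tolist()])
for c in(326,328):print("tab",c,a[183:194,c].tolist(),b[183:194,c].tolist(),n[183:194,c].tolist())
def z(p,x):
    o,v=ray(S,p);return (o+v*(x-o[0])/v[0]).round(1)
print(z((319,166.8),646),z((319,181.15),646),z((325,187.7),649))
for X in([646,-5,190],[646,-5,144],[646,-5,149],[649,-8,129]):print(X,sproj(S,np.array(X)).round(1))
# side: pan front edge shift
a=cv2.cvtColor(cv2.imread("pics/side0.png"),6);b=cv2.cvtColor(D["color"],cv2.COLOR_RGB2GRAY)
for c in(328,335,340):print(c,a[190:222,c].tolist(),b[190:222,c].tolist())
```

```text
317 [[105, 108, 113, 106, 86, 76, 90, 101, 104, 104, 106, 105], [107, 111, 116, 110, 89, 79, 93, 104, 107, 108, 109, 108]]
319 [[132, 133, 133, 125, 104, 91, 107, 125, 132, 134, 134, 133], [136, 138, 137, 128, 107, 95, 111, 129, 136, 138, 139, 138]]
tab 326 [126, 125, 116, 97, 80, 80, 102, 146, 183, 211, 241] [133, 132, 125, 105, 84, 83, 94, 113, 129, 137, 140] [129, 129, 122, 103, 82, 80, 92, 110, 125, 132, 135]
tab 328 [130, 128, 124, 106, 79, 61, 69, 110, 158, 186, 219] [138, 135, 130, 112, 84, 64, 67, 89, 116, 133, 138] [133, 132, 127, 109, 82, 62, 64, 87, 113, 129, 134]
[646.    5.  189.5] [646.    4.8 143.7] [649.  -17.9 128. ]
[646, -5, 190] [321.4 167.4]
[646, -5, 144] [321.3 181.9]
[646, -5, 149] [321.3 180.3]
[649, -8, 129] [322.7 186.5]
328 [244, 245, 245, 245, 245, 244, 245, 245, 245, 244, 194, 127, 158, 189, 198, 199, 199, 199, 199, 196, 156, 113, 101, 100, 100, 100, 99, 99, 99, 99, 100, 100] [38, 37, 39, 38, 39, 38, 38, 61, 146, 231, 245, 246, 244, 209, 174, 229, 245, 246, 246, 246, 246, 246, 245, 215, 145, 113, 105, 102, 101, 101, 102, 102]
335 [244, 244, 244, 245, 245, 245, 245, 245, 244, 214, 145, 120, 173, 197, 199, 199, 199, 198, 199, 197, 180, 166, 143, 127, 112, 102, 100, 100, 100, 100, 99, 99] [201, 203, 217, 234, 210, 195, 228, 243, 245, 245, 246, 246, 246, 246, 246, 246, 246, 246, 246, 246, 247, 246, 237, 174, 122, 109, 102, 101, 103, 102, 101, 100]
340 [212, 233, 241, 244, 244, 245, 245, 245, 244, 192, 130, 131, 177, 197, 199, 199, 199, 200, 199, 193, 181, 174, 173, 173, 172, 173, 173, 171, 164, 129, 104, 116] [203, 204, 205, 204, 204, 204, 205, 206, 152, 118, 167, 199, 190, 189, 226, 242, 245, 246, 246, 247, 247, 248, 247, 199, 130, 144, 168, 171, 140, 151, 144, 129]
```

Gap ≈ 15 mm (loaf sink 46, tab ≈ 61). That falls between two slices, so I set the middle slice on first and then re-read. First, locate the slices by the centroids of their stripes.

```bash
cat >> h.py <<'E'
def stripes(im,d,T,X,z,R=34):
    "white icing near predicted top centre X: centre and stripe direction on plane z, stripes counted"
    u,v=wproj(d,T,X);r=R;x0=int(u)-r;y0=int(v)-r;x0=max(x0,0);y0=max(y0,0)
    c=im[y0:int(v)+r,x0:int(u)+r];h=cv2.cvtColor(c,cv2.COLOR_BGR2HSV)
    br=((h[...,0]<=16)&(h[...,1]>110)).astype(np.uint8)
    n,l,st,_=cv2.connectedComponentsWithStats(cv2.morphologyEx(br,cv2.MORPH_CLOSE,np.ones((5,5))))
    k=1+np.argmax(st[1:,4]);hull=cv2.convexHull(np.argwhere(l==k)[:,::-1].astype(np.int32))
    m=np.zeros(br.shape,np.uint8);cv2.fillConvexPoly(m,hull,1);m=cv2.erode(m,np.ones((3,3)))
    g=c.min(axis=2).astype(float);w=(g>0.5*(np.percentile(g[m>0],95)+np.percentile(g[m>0],30)))&(m>0)
    n,l,st,ce=cv2.connectedComponentsWithStats(w.astype(np.uint8),connectivity=4);out=[]
    for i in range(1,n):
        if st[i][4]<6: continue
        P=np.argwhere(l==i)[:,::-1]+[x0,y0]
        Q=np.array([atz(wray(d,T,p),z)[:2] for p in P]);q=Q.mean(0);U,sv,V=np.linalg.svd(Q-q,full_matrices=False)
        out.append((q.round(1),round(float(np.degrees(np.arctan2(V[0][1],V[0][0]))%180),1),st[i][4],round(float(np.ptp((Q-q)@V[0])),1)))
    return out,hull.reshape(-1,2)+[x0,y0]
E
python3 - <<'E'
from h import *
s,d,_=wrist();T=np.load("w7.npz")["T"];im=cv2.imread("pics/w7.png")
for n,X in[("thin",[438,-320,40]),("mid",[535,-324,40]),("thick",[631,-322,40])]:
    print(n,wproj(d,T,X).round(0),stripes(im,d,T,X,40)[0])
print(s["tool_pos"],go(s,[535,-322,170],92))
E
```

```text
thin [232.  91.] [(array([ 436.3, -318.6]), 73.4, np.int32(92), 29.1)]
mid [229. 171.] [(array([ 524.6, -319.4]), 75.3, np.int32(105), 30.2), (array([ 540.1, -323. ]), 75.2, np.int32(90), 29.6)]
thick [234. 242.] [(array([ 611. , -317.4]), 81.8, np.int32(95), 30.0), (array([ 626.7, -320.1]), 81.1, np.int32(91), 30.4), (array([ 642.8, -316.6]), 74.0, np.int32(42), 20.0)]
[596.56812711  -9.26139    293.84157484] (array([1.00e-02, 4.97e+01, 6.00e-02]), array([ 0.1416, -0.3103,  0.0247]))
```

Run:
```python
from h import *
s=sense();print(go(s,[532,-321,150],75.2))
```

```text
(array([ 7.29, 49.37, 15.79]), array([ 0.1592, -0.3091,  0.0354]))
```

Request:
arm_command:
  moves: "1.2 8.2 2.6 0.02 -0.045 0 -0.4;2.4 16.4 5.2 0.04 -0.09 0 -0.4;3.6 24.6 7.9 0.06 -0.135 0 -0.4;4.8 32.8 10.5 0.085 -0.18 0.01 -0.4;6 41 13.1 0.11 -0.225 0.02 -0.4;7.3 49.4 15.8 0.135 -0.27 0.03 -0.4;7.3 49.4 15.8 0.159 -0.309 0.035 -0.4;7.3 49.4 15.8 0.159 -0.309 0.035 -0.4;7.3 49.4 15.8 0.159 -0.309 0.035 -0.4;7.3 49.4 15.8 0.159 -0.309 0.035 -0.4"

```text
time_s: 18.05
tool_pos: [533.3, -320.2, 152.6]
tool_rot: [[-0.967, 0.255, 0.003], [0.255, 0.967, -0.0], [-0.003, 0.001, -1.0]]
wrist_force: [0.5, -0.4, 1.2]
grip_width: 0.698
grasp_force: 0.0
```

Run:
```python
from h import *
s,d,T=wrist("w10");print(s["time_s"],s["tool_pos"],s["tool_rot"].round(3),s["grip_width"])
o,h=stripes(cv2.imread("pics/w10.png"),d,T,[532,-321,40],40,50);print(o)
c=np.mean([a[0] for a in o],0);print(c,go(s,[*c,14],np.mean([a[1] for a in o])))
```

```text
18.05 [ 533.27894388 -320.22681465  152.63580746] [[-0.967  0.255  0.003]
 [ 0.255  0.967 -0.   ]
 [-0.003  0.001 -1.   ]] 0.6984382110407822
[(array([ 524.8, -318.2]), 76.0, np.int32(178), 27.9), (array([ 542.2, -313.2]), 68.8, np.int32(10), 4.4)]
[ 533.5 -315.7] (array([0.04, 0.15, 2.81]), array([0.0013, 0.0044, 0.1386]))
```

Request:
arm_command:
  moves: "0 0 0 0.001 0 0.05 -0.4;0 0 0 0.001 0 0.1 -0.4;0 0 0 0.001 0 0.135 -0.4;0 0 0 0.001 0 0.139 -0.4;0 0 0 0.001 0 0.139 0.6;0 0 0 0.001 0 0.139 0.6;0 0 0 0.001 0 0.139 0.6;0 0 0 0.001 0 0.139 0.6;0 0 0 0.001 0 0.12 0.6;0 0 0 0.001 0 0.07 0.6;0 0 0 0.001 0 0.02 0.6;0 0 0 0.001 0 -0.02 0.6"
  squeeze: 25

```text
time_s: 19.3
tool_pos: [533.2, -321.7, 176.7]
tool_rot: [[-0.967, 0.256, 0.006], [0.256, 0.967, -0.003], [-0.006, -0.002, -1.0]]
wrist_force: [0.2, -1.0, -0.8]
grip_width: 0.487
grasp_force: 30.4
```

Run:
```python
from h import *
s=sense();print(s["tool_pos"],go(s,[579.7,-51.5,175],92))
```

```text
[ 533.16294426 -321.67832818  176.65100285] (array([ -0.16,   0.35, -16.81]), array([0.0241, 0.2731, 0.001 ]))
```

Request:
arm_command:
  moves: "0 0 -4 0.005 0.045 0 0.6;0 0 -8 0.01 0.09 0 0.6;0 0 -12 0.014 0.135 0 0.6;0 0 -16.8 0.018 0.18 0 0.6;0 0 -16.8 0.021 0.225 0 0.6;0 0 -16.8 0.024 0.265 0 0.6;0 0 -16.8 0.024 0.273 0.02 0.6;0 0 -16.8 0.024 0.273 0.045 0.6;0 0 -16.8 0.024 0.273 0.06 0.6;0 0 -16.8 0.024 0.273 0.06 0.6"

```text
time_s: 20.3
tool_pos: [576.6, -50.5, 109.8]
tool_rot: [[-0.999, -0.035, -0.003], [-0.035, 0.999, 0.0], [0.003, 0.0, -1.0]]
wrist_force: [-0.7, 0.8, -2.2]
grip_width: 0.484
grasp_force: 30.4
```

Request:
arm_command:
  moves: "0 0 0 0 0 0.015 0.6;0 0 0 0 0 0.024 0.6;0 0 0 0 0 0.031 0.6;0 0 0 0 0 0.036 0.6;0 0 0 0 0 0.036 0.6;0 0 0 0 0 0.036 0.2;0 0 0 0 0 0.036 -0.2;0 0 0 0 0 0.036 -0.5;0 0 0 0 0 0.036 -0.5;0 0 0 0 0 0.036 -0.5;0 0 0 0 0 0.02 -0.5;0 0 0 0 0 -0.02 -0.5"

```text
time_s: 21.5
tool_pos: [575.2, -50.1, 129.2]
tool_rot: [[-0.999, -0.035, -0.007], [-0.035, 0.999, 0.001], [0.007, 0.002, -1.0]]
wrist_force: [0.6, 0.8, 0.1]
grip_width: 0.752
grasp_force: 0.0
```

Request:
arm_command:
  moves: "0 0 0 0 0 -0.05 -0.5;0 0 0 0 0 -0.1 -0.5;0 0 0 0 0 -0.14 -0.5;0 0 0 0 -0.03 -0.14 -0.5;0 0 0 0 -0.05 -0.14 -0.5;0 0 0 0 -0.05 -0.14 -0.5"

```text
time_s: 22.1
tool_pos: [580.7, -102.9, 274.4]
tool_rot: [[-0.999, -0.032, 0.005], [-0.032, 0.999, -0.003], [-0.005, -0.003, -1.0]]
wrist_force: [0.6, 0.2, -0.0]
grip_width: 0.747
grasp_force: 0.0
```

Run:
```python
from h import *
s,d,T=wrist("w11");print(s["time_s"],s["tool_pos"])
S=cams.get_image("scene");n=cv2.cvtColor(S["color"],cv2.COLOR_RGB2GRAY).astype(int);cv2.imwrite("pics/s11.png",S["color"][:,:,::-1])
print("    ",*range(314,336))
for y in range(178,200):print(y,*["%3d"%v for v in n[y,314:336]])
print(go(s,[548,-10,214],92))
```

```text
22.1 [ 580.65805885 -102.85184575  274.43908086]
     314 315 316 317 318 319 320 321 322 323 324 325 326 327 328 329 330 331 332 333 334 335
178  93  71  77 105 127 134 130 126 126 128 129 131 134 135 136 137 136 134 132 126 111  96
179  93  71  77 105 127 133 131 127 125 125 126 129 133 136 136 136 136 135 132 126 111  96
180  95  71  77 104 125 132 128 126 128 128 128 131 134 136 136 137 136 135 132 126 111  95
181  95  71  77 104 125 129 124 123 125 127 130 132 135 136 137 137 136 135 132 125 111  95
182  96  75  79 105 126 131 129 125 123 123 125 128 133 135 136 137 137 136 132 125 111  96
183 102  86  87 108 128 135 133 129 126 126 126 126 130 133 134 137 137 135 132 125 111  96
184 116 101 100 114 130 134 131 128 126 126 126 127 130 131 132 134 136 134 132 126 111  96
185 123 103  96 109 121 126 127 126 122 119 120 122 122 125 127 131 132 132 130 124 111  95
186 110  89  79  88  98 105 115 124 123 117 114 111 103 102 109 118 124 127 130 126 111  97
187  97  82  70  74  81  90 105 118 120 116 111 100  83  76  82  92 105 124 141 138 119 102
188  95  83  75  84  96 102 110 116 11
[... 429 characters left out ...]
  85  84 106 128 135 132 128 127 129 132 136 136 136 135 134 133 132 130 122 109  96
194  94  85  84 106 128 135 133 128 125 127 131 135 137 137 136 136 135 134 130 122 108  97
195  94  85  84 105 128 135 136 134 130 131 133 136 136 137 136 136 135 134 131 122 108  96
196  94  85  85 106 128 136 137 136 135 136 136 137 137 136 136 136 135 134 130 122 107  97
197  95  84  84 106 129 137 137 138 137 136 136 136 136 136 136 135 134 133 130 122 107  95
198  94  86  83 107 129 137 138 137 136 137 136 135 136 136 135 135 135 133 130 121 107  95
199  96  85  85 106 129 138 139 138 137 137 136 136 136 136 136 135 135 134 131 121 106  96
(array([-0.15,  0.27, -0.14]), array([0.0299, 0.094 , 0.0601]))
```

Request:
arm_command:
  moves: "0 -8 0 0.005 0.02 0 -0.5;0 -16 0 0.01 0.04 0 -0.5;0 -24 0 0.015 0.06 0.01 -0.5;0 -32 0 0.02 0.08 0.03 -0.5;0 -40 0 0.025 0.09 0.05 -0.5;0 -48 0 0.03 0.094 0.06 -0.5;0 -50 0 0.03 0.094 0.06 -0.5;0 -50 0 0.03 0.094 0.06 -0.5;0 -50 0 0.03 0.094 0.06 -0.5"

```text
time_s: 23.1
tool_pos: [547.2, -7.2, 212.5]
tool_rot: [[-0.641, -0.036, 0.766], [-0.023, 0.999, 0.027], [-0.767, -0.0, -0.642]]
wrist_force: [0.0, -0.1, -0.1]
grip_width: 0.75
grasp_force: 0.0
```

Run:
```python
from h import *
s,d,T=wrist("w12");print(s["time_s"],s["tool_pos"]);np.savez("w12.npz",T=T)
for X in([646,-5,144],[646,-5,124],[649,-8,129],[656,-10.7,139],[656,2,129.3]):print(X,wproj(d,T,np.array(X)).round(1))
g=cv2.cvtColor(cv2.imread("pics/w12.png"),6)
print("    ",*range(304,340))
for y in range(176,206):print(y,*["%3d"%v for v in g[y,304:340]])
```

```text
23.1 [547.17370752  -7.20514039 212.48125603]
[646, -5, 144] [316. 204.]
[646, -5, 124] [316.1 183.7]
[649, -8, 129] [312.7 190. ]
[656, -10.7, 139] [309.5 203. ]
[656, 2, 129.3] [323.2 193.6]
     304 305 306 307 308 309 310 311 312 313 314 315 316 317 318 319 320 321 322 323 324 325 326 327 328 329 330 331 332 333 334 335 336 337 338 339
176 119 120 118 118 118 117 117 117 115 114 110 108 108 107 107 107 106 106 107 106 106 105 105 106 105 104 104 107 110 113 115 117 116 116 116 116
177 119 120 119 119 116 117 117 115 117 116 115 116 115 115 115 115 115 114 114 112 113 112 113 112 113 114 112 113 113 115 115 115 116 115 115 115
178 119 120 119 118 117 118 118 115 118 116 117 117 116 116 117 116 115 116 116 115 115 115 113 112 114 112 113 113 112 113 113 113 113 114 113 113
179 119 119 119 118 117 118 117 116 117 116 117 116 116 116 117 117 117 117 117 115 115 114 110 107 103 102 102 102 103 102 101 103 102 103 103 101
180 119 118 119 117 117 117 116 116 116 116 117 118 116 117 116 117 117 116 116 115 115 111 104  93  86  82  83  83  81  81  82  81  82  80  80  80
181 119 118 117 11
[... 2981 characters left out ...]
 108 109 110 110 110 110 109 110 109 108 109 110 110 110 110 109 109 109 108 108 108 107 106 108 109 112 113
202 114 114 114 114 111 106 102 100 100 101  99  99  99  99  99  99  98  99  98  99  98  98  98  97  97  97  96  97  96  96  97  96  98 104 109 112
203 115 115 115 114 110 103  96  94  92  92  91  92  91  92  90  91  90  89  90  89  90  89  88  89  86  89  87  87  86  86  86  87  92 101 109 112
204 113 114 114 113 111 105 102 100 101 100 100 100  99  99  99  99  99  97  99  98  98  97  96  98  95  96  97  97  95  96  95  95  99 105 110 113
205 114 115 114 115 114 112 111 110 110 109 110 110 109 108 110 108 109 110 110 109 108 109 110 109 108 110 108 109 107 108 108 109 108 110 111 112
```

Run:
```python
from h import *
s=sense();print(s["q"].round(1),s["tool_pos"])
R=np.array(s["tool_rot"]);print((R.T@(np.array([556,-7,160])-s["tool_pos"])/1000).round(4))
```

```text
[ -15.7  -20.6  138.    45.2   19.2 -145.2] [548.2937852   -7.67182141 213.93182278]
[0.0365 0.0005 0.0405]
```

Request:
arm_command:
  moves: "0 0 0 0 0 0.03 -0.5;0 -4 0 0.008 0 0.06 -0.5;0 -8 0 0.016 0 0.08 -0.5;0 -10 0 0.016 0 0.081 -0.5;0 -10 0 0.016 0 0.081 -0.5;0 -10 0 0.016 0 0.081 -0.5"

```text
time_s: 23.75
tool_pos: [578.4, 25.2, 229.2]
tool_rot: [[-0.56, -0.004, 0.829], [-0.013, 1.0, -0.003], [-0.828, -0.013, -0.56]]
wrist_force: [-0.7, 0.2, -0.3]
grip_width: 0.753
grasp_force: 0.0
```

Run:
```python
from h import *
s,d,T=wrist("w13");print(s["time_s"],s["tool_pos"],s["tool_rot"].round(3),s["q"].round(1),T[:3,3])
for X in([646,-5,124],[649,-8,129],[656,-10.7,139],[656,2,129.3]):print(X,wproj(d,T,np.array(X)).round(1))
u=wproj(d,T,np.array([648,-6,127])).astype(int)
g=cv2.cvtColor(cv2.imread("pics/w13.png"),6)
print("    ",*range(u[0]-16,u[0]+16))
for y in range(u[1]-26,u[1]+30):print(y,*["%3d"%v for v in g[y,u[0]-16:u[0]+16]])
```

```text
23.75 [578.40790864  25.23861813 229.21881427] [[-0.56  -0.004  0.829]
 [-0.013  1.    -0.003]
 [-0.828 -0.013 -0.56 ]] [  -7.7  -17.3  136.9   53.     7.8 -147.8] [421.63222979  24.81581585 250.18933471]
[646, -5, 124] [282.3 135.8]
[649, -8, 129] [278.7 142.8]
[656, -10.7, 139] [275.7 157.2]
[656, 2, 129.3] [291.2 147. ]
     265 266 267 268 269 270 271 272 273 274 275 276 277 278 279 280 281 282 283 284 285 286 287 288 289 290 291 292 293 294 295 296
114 120 121 121 122 122 122 124 124 125 125 124 126 126 126 126 127 127 127 127 127 127 129 128 128 128 127 128 127 128 127 127 128
115 120 121 122 122 123 123 125 125 124 126 125 127 126 126 126 126 126 127 126 123 125 124 124 125 123 122 123 123 121 123 122 122
116 120 121 122 123 124 123 123 124 125 125 126 126 126 127 128 127 126 124 120 115 113 113 114 114 114 114 113 112 112 112 113 111
117 119 121 121 123 123 123 123 124 125 125 126 126 126 127 126 126 125 121 113 106 103 103 104 105 103 103 103 104 102 102 103 104
118 120 122 123 122 123 124 124 125 126 125 125 125 125 125 126 126 124 122 115 110 108 107 109 109 108 108 110 10
[... 6049 characters left out ...]
 122 122 122 122 123 120 121 122 121 120
165 123 124 122 122 121 121 122 122 121 121 122 122 121 122 122 122 122 122 122 121 121 121 122 122 122 121 121 121 121 121 120 121
166 123 124 123 122 122 122 122 121 121 121 121 122 122 120 119 119 120 117 118 118 118 120 120 119 119 118 118 118 117 116 117 116
167 123 123 122 124 122 122 121 121 121 122 120 122 121 119 114 110 108 108 108 109 109 108 109 109 108 108 108 108 107 108 108 108
168 122 123 123 123 122 123 121 122 121 120 121 120 120 117 108 100  95  95  95  96  97  96  97  97  98  97  98  98  97  97  98  98
169 122 123 123 123 122 121 122 121 121 121 121 121 120 118 110 104 101 102 102 103 103 104 104 105 104 104 105 105 104 105 106 105
```

Run:
```python
from h import *
s,d,_=wrist();W=np.load("w9.npz")["T"]@np.linalg.inv(d["tool_from_camera"]);R=s["tool_rot"]
for X in([580,-7,252],[602,-7,300]):print(Ro.from_matrix(R.T@W[:3,:3]).as_rotvec(degrees=True).round(1),(R.T@(np.array(X)-s["tool_pos"])/1000).round(4))
```

```text
[-1.9  6.1 -0.6] [-0.0199 -0.0325 -0.0113]
[-1.9  6.1 -0.6] [-0.072  -0.0332 -0.0199]
```

Request:
arm_command:
  moves: "-1.9 6.1 -0.6 -0.02 -0.033 -0.011 -0.5;-1.9 6.1 -0.6 -0.02 -0.033 -0.011 -0.5;-1.9 6.1 -0.6 -0.02 -0.033 -0.011 -0.5;-1.9 6.1 -0.6 -0.02 -0.033 -0.011 -0.5"

```text
time_s: 24.25
tool_pos: [579.9, -8.0, 249.8]
tool_rot: [[-0.647, -0.035, 0.762], [-0.023, 0.999, 0.027], [-0.762, 0.0, -0.647]]
wrist_force: [0.4, -0.7, -0.2]
grip_width: 0.746
grasp_force: 0.0
```

```bash
cat > rd.py <<'E'
from h import *
import sys
s,d,T=wrist(sys.argv[1]);np.savez(sys.argv[1]+".npz",T=T);print(s["time_s"],s["tool_pos"],T[:3,3])
g=cv2.cvtColor(cv2.imread(f"pics/{sys.argv[1]}.png"),6).astype(float)
def prof(y,x=656):  # mean darkness along z at column-face y
    out=[]
    for z in np.arange(100,160,0.5):
        v=[]
        for yy in np.arange(y-1.5,y+1.6,0.75):
            u=wproj(d,T,np.array([x,yy,z]));v.append(cv2.getRectSubPix(g.astype(np.float32),(1,1),(float(u[0]),float(u[1])))[0,0])
        out.append(np.mean(v))
    out=np.array(out)
    from scipy.signal import find_peaks
    p,_=find_peaks(-out,prominence=4)
    return [(round(190-(100+i*.5),1),int(out[i])) for i in p]
for y in(-16,-13,-10,-7,-4,-1,2,5):print(y,prof(y))
E
python3 rd.py w14
```

```text
24.25 [579.90167889  -7.97057376 249.79564614] [426.62390674 -13.43988912 287.83987877]
-16 [(np.float64(66.5), 93)]
-13 [(np.float64(66.5), 94)]
-10 [(np.float64(66.5), 93), (np.float64(50.5), 99)]
-7 [(np.float64(80.5), 105), (np.float64(71.0), 106), (np.float64(60.0), 105), (np.float64(50.5), 93), (np.float64(41.0), 103)]
-4 [(np.float64(80.5), 95), (np.float64(73.5), 93), (np.float64(60.5), 97), (np.float64(50.5), 92), (np.float64(41.0), 95)]
-1 [(np.float64(80.5), 94), (np.float64(73.5), 86), (np.float64(60.5), 96), (np.float64(50.5), 91), (np.float64(41.0), 94)]
2 [(np.float64(81.0), 92), (np.float64(73.5), 84), (np.float64(60.5), 94), (np.float64(50.5), 90), (np.float64(41.0), 92)]
5 [(np.float64(81.0), 89), (np.float64(73.5), 68), (np.float64(60.5), 93), (np.float64(51.0), 89), (np.float64(41.5), 90)]
```

Request:
arm_command:
  moves: "0 0 0 -0.03 0 -0.005 -0.5;0 0 0 -0.052 -0.001 -0.008 -0.5;0 0 0 -0.052 -0.001 -0.008 -0.5;0 0 0 -0.052 -0.001 -0.008 -0.5"

```text
time_s: 24.7
tool_pos: [606.6, -6.6, 292.7]
tool_rot: [[-0.649, -0.038, 0.76], [-0.024, 0.999, 0.029], [-0.76, 0.001, -0.65]]
wrist_force: [-0.3, -0.3, -0.4]
grip_width: 0.747
grasp_force: 0.0
```

```bash
python3 rd.py w15
```

```text
24.7 [606.59769462  -6.6005325  292.68905998] [453.45458443 -12.46285675 331.198006  ]
-16 [(np.float64(68.0), 90)]
-13 [(np.float64(68.5), 92)]
-10 [(np.float64(68.5), 92), (np.float64(50.5), 99)]
-7 [(np.float64(79.5), 102), (np.float64(70.0), 99), (np.float64(60.5), 101), (np.float64(50.5), 93), (np.float64(40.5), 104)]
-4 [(np.float64(78.5), 85), (np.float64(70.0), 92), (np.float64(60.5), 90), (np.float64(50.5), 92), (np.float64(41.0), 96)]
-1 [(np.float64(78.5), 80), (np.float64(70.5), 91), (np.float64(60.5), 89), (np.float64(50.5), 91), (np.float64(41.0), 94)]
2 [(np.float64(78.5), 78), (np.float64(70.5), 89), (np.float64(61.0), 88), (np.float64(50.5), 90), (np.float64(41.0), 92)]
5 [(np.float64(77.5), 66), (np.float64(61.0), 88), (np.float64(51.0), 88), (np.float64(41.0), 90)]
```

Run:
```python
from h import *
s=sense();print(go(s,[576,-50.3,190],92))
```

```text
(array([ 0.12, 49.39,  0.13]), array([ 0.0977, -0.0426,  0.0421]))
```

Request:
arm_command:
  moves: "0 8.2 0 0.02 -0.03 -0.01 -0.5;0 16.4 0 0.03 -0.043 -0.01 -0.5;0 24.6 0 0.04 -0.043 0 -0.5;0 32.8 0 0.06 -0.043 0.02 -0.5;0 41 0 0.08 -0.043 0.03 -0.5;0 49.4 0 0.098 -0.043 0.042 -0.5;0 49.4 0 0.098 -0.043 0.042 -0.5;0 49.4 0 0.098 -0.043 0.042 -0.5;0 49.4 0 0.098 -0.043 0.042 -0.5"

```text
time_s: 25.65
tool_pos: [576.9, -51.6, 193.4]
tool_rot: [[-0.999, -0.036, 0.006], [-0.036, 0.999, 0.0], [-0.006, -0.0, -1.0]]
wrist_force: [0.2, 0.6, -0.3]
grip_width: 0.754
grasp_force: 0.0
```

Run:
```python
from h import *
s,d,T=wrist("w16");print(s["time_s"],s["tool_pos"],s["tool_rot"].round(3))
o,h=stripes(cv2.imread("pics/w16.png"),d,T,[576,-50,104.5],104.5,45);print(o)
print(go(s,[576,-50.3,80],92))
```

```text
25.65 [576.86431437 -51.56403751 193.44653891] [[-0.999 -0.036  0.006]
 [-0.036  0.999  0.   ]
 [-0.006 -0.    -1.   ]]
[(array([569.8, -39.5]), 87.2, np.int32(38), 5.7), (array([585.6, -36.5]), 7.8, np.int32(10), 3.4)]
(array([-0.01,  0.34,  0.08]), array([0.0015, 0.0013, 0.1134]))
```

Request:
arm_command:
  moves: "0 0 0 0.001 0.001 0.05 -0.5;0 0 0 0.001 0.001 0.09 -0.5;0 0 0 0.001 0.001 0.11 -0.5;0 0 0 0.001 0.001 0.113 -0.5;0 0 0 0.001 0.001 0.113 0.6;0 0 0 0.001 0.001 0.113 0.6;0 0 0 0.001 0.001 0.113 0.6;0 0 0 0.001 0.001 0.113 0.6;0 0 0 0.001 0.001 0.1 0.6;0 0 0 0.001 0.001 0.06 0.6;0 0 0 0.001 0.001 0.01 0.6;0 0 0 0.001 0.001 0 0.6"

```text
time_s: 26.9
tool_pos: [581.2, -51.7, 201.3]
tool_rot: [[-0.999, -0.036, 0.017], [-0.036, 0.999, -0.003], [-0.017, -0.004, -1.0]]
wrist_force: [1.4, -0.0, 0.2]
grip_width: 0.482
grasp_force: 32.6
```

Run:
```python
from h import *
s=sense();print(s["time_s"],s["tool_pos"],s["grip_width"],s["grasp_force"],go(s,[533,-321,160],75),go(s,[533,-321,14],75))
```

```text
26.9 [581.1916439  -51.73496966 201.3304999 ] 0.4820045450886575 32.612112164497375 (array([-0.06,  1.01, 17.08]), array([ 0.0587, -0.2672,  0.0413])) (array([-0.06,  1.01, 17.08]), array([ 0.0612, -0.2666,  0.1873]))
```

Request:
arm_command:
  moves: "0 0 0 0 -0.04 0 0.6;0 0 0 0.01 -0.09 0 0.6;0 0 4 0.02 -0.135 0 0.6;0 0 8 0.03 -0.18 0 0.6;0 0 12 0.04 -0.225 0 0.6;0 0 17 0.053 -0.269 0.02 0.6;0 0 17 0.053 -0.269 0.06 0.6;0 0 17 0.053 -0.269 0.1 0.6;0 0 17 0.053 -0.269 0.14 0.6;0 0 17 0.053 -0.269 0.165 0.6;0 0 17 0.053 -0.269 0.172 0.6;0 0 17 0.053 -0.269 0.172 0.6"

```text
time_s: 28.1
tool_pos: [533.3, -321.0, 20.3]
tool_rot: [[-0.966, 0.258, 0.002], [0.258, 0.966, 0.001], [-0.001, 0.002, -1.0]]
wrist_force: [0.0, -0.7, -0.5]
grip_width: 0.487
grasp_force: 32.7
```

Request:
arm_command:
  moves: "0 0 0 0 0 0.004 0.6;0 0 0 0 0 0.005 0.6;0 0 0 0 0 0.005 0;0 0 0 0 0 0.005 -0.5;0 0 0 0 0 0.005 -0.5;0 0 0 0 0 0.005 -0.5;0 0 0 0 0 -0.04 -0.5;0 0 0 0 0 -0.09 -0.5;0 0 1 0.045 -0.012 -0.13 -0.5;0 0 2 0.094 -0.023 -0.13 -0.5;0 0 2 0.094 -0.023 -0.13 -0.5;0 0 2 0.094 -0.023 -0.13 -0.5"

```text
time_s: 29.3
tool_pos: [435.5, -319.4, 150.4]
tool_rot: [[-0.956, 0.293, 0.004], [0.293, 0.956, -0.0], [-0.004, 0.001, -1.0]]
wrist_force: [-0.0, -0.1, -0.4]
grip_width: 0.752
grasp_force: 0.0
```

Run:
```python
from h import *
s,d,T=wrist("w17");print(s["time_s"],s["tool_pos"],s["grip_width"])
im=cv2.imread("pics/w17.png")
o,h=stripes(im,d,T,[436.3,-318.6,40],40,45);print(o,wproj(d,T,[436.3,-318.6,40]),h[:, :].min(0),h.max(0))
for c in o:print(go(s,[*c[0],14],c[1]))
print(stripes(im,d,T,[533,-321,40],40,45)[0])
```

```text
29.3 [ 435.47535922 -319.40064134  150.36135811] 0.7522355716788601
[(array([ 438.2, -310.5]), 69.4, np.int32(63), 15.3)] [318.45596529 193.85532103] [309 183] [341 199]
(array([0.07, 0.23, 3.57]), array([0.0006, 0.0092, 0.1364]))
[(array([ 527.6, -320.7]), 76.2, np.int32(139), 29.6), (array([ 542.9, -324.9]), 74.7, np.int32(138), 30.3)]
```

Request:
arm_command:
  moves: "0 0 0 0 0.001 0.05 -0.5;0 0 0 0 0.001 0.1 -0.5;0 0 0 0 0.001 0.134 -0.5;0 0 0 0 0.001 0.137 -0.5;0 0 0 0 0.001 0.137 0.6;0 0 0 0 0.001 0.137 0.6;0 0 0 0 0.001 0.137 0.6;0 0 0 0 0.001 0.137 0.6;0 0 0 0 0.001 0.12 0.6;0 0 0 0 0.001 0.07 0.6;0 0 0 0 0.001 0.02 0.6;0 0 0 0 0.001 -0.03 0.6"
  squeeze: 25

```text
time_s: 30.55
tool_pos: [436.9, -318.6, 183.2]
tool_rot: [[-0.957, 0.291, 0.005], [0.291, 0.957, -0.001], [-0.005, 0.0, -1.0]]
wrist_force: [0.6, -0.2, 0.5]
grip_width: 0.483
grasp_force: 29.9
```

Run:
```python
from h import *
s=sense();print(s["time_s"],s["tool_pos"],s["tool_rot"].round(3))
b=dict(s);b["tool_pos"]=np.array([435.3,-318.5,180.4]);print(go(b,[578.5,-51,180],92))
S=cams.get_image("scene");n=cv2.cvtColor(S["color"],cv2.COLOR_RGB2GRAY).astype(int)
for c in(317,318,319):
    y=np.arange(177,187);w=n[174:176,c].mean()-n[177:187,c];w=np.clip(n[[176,187],c].mean()-n[177:187,c],0,None);print(c,(w*y).sum()/w.sum())
```

```text
30.55 [ 436.87773804 -318.6171209   183.18252848] [[-0.957  0.291  0.005]
 [ 0.291  0.957 -0.001]
 [-0.005  0.    -1.   ]]
(array([ -0.04,   0.31, -18.94]), array([-0.0591,  0.2976,  0.0008]))
317 181.0857142857143
318 180.96846846846847
319 180.96694214876032
```

Request:
arm_command:
  moves: "0 0 -3 -0.009 0.045 0 0.6;0 0 -6 -0.018 0.09 0 0.6;0 0 -9 -0.027 0.135 0 0.6;0 0 -12 -0.036 0.18 0 0.6;0 0 -15 -0.045 0.225 0 0.6;0 0 -18.9 -0.054 0.27 0 0.6;0 0 -18.9 -0.059 0.298 0 0.6;0 0 -18.9 -0.059 0.298 0.03 0.6;0 0 -18.9 -0.059 0.298 0.06 0.6;0 0 -18.9 -0.059 0.298 0.07 0.6;0 0 -18.9 -0.059 0.298 0.07 0.6"

```text
time_s: 31.7
tool_pos: [578.9, -50.5, 109.3]
tool_rot: [[-0.999, -0.034, 0.0], [-0.034, 0.999, 0.0], [-0.0, 0.0, -1.0]]
wrist_force: [1.0, -0.1, -0.3]
grip_width: 0.486
grasp_force: 30.0
```

Request:
arm_command:
  moves: "0 0 0 0 0 0.01 0.6;0 0 0 0 0 0.016 0.6;0 0 0 0 0 0.02 0.6;0 0 0 0 0 0.02 0.6;0 0 0 0 0 0.02 0.2;0 0 0 0 0 0.02 -0.2;0 0 0 0 0 0.02 -0.5;0 0 0 0 0 0.02 -0.5;0 0 0 0 0 0.02 -0.5;0 0 0 0 0 0 -0.5;0 0 0 0 0 -0.03 -0.5;0 0 0 0 0 -0.07 -0.5"

```text
time_s: 32.9
tool_pos: [578.3, -50.4, 179.5]
tool_rot: [[-0.999, -0.034, -0.001], [-0.034, 0.999, 0.001], [0.001, 0.001, -1.0]]
wrist_force: [0.5, -1.0, -0.7]
grip_width: 0.748
grasp_force: 0.0
```

Request:
arm_command:
  moves: "0 0 0 0.02 -0.02 -0.05 -0.5;0 0 0 0.04 -0.04 -0.09 -0.5;0 0 0 0.06 -0.09 -0.09 -0.5;0 0 0 0.06 -0.14 -0.09 -0.5;0 0 0 0.06 -0.16 -0.09 -0.5;0 0 0 0.06 -0.16 -0.09 -0.5"

```text
time_s: 33.5
tool_pos: [525.0, -216.3, 271.2]
tool_rot: [[-1.0, -0.03, 0.005], [-0.03, 1.0, -0.002], [-0.005, -0.002, -1.0]]
wrist_force: [0.0, 0.6, -0.1]
grip_width: 0.751
grasp_force: 0.0
```

Run:
```python
from h import *
s,d,T=wrist("w18");print(s["time_s"],s["tool_pos"])
S=cams.get_image("scene");n=cv2.cvtColor(S["color"],cv2.COLOR_RGB2GRAY).astype(int);cv2.imwrite("pics/s18.png",S["color"][:,:,::-1])
print("    ",*range(314,334))
for y in range(179,193):print(y,*["%3d"%v for v in n[y,314:334]])
print(stripes(cv2.imread("pics/w18.png"),d,T,[579,-51,115],115,30)[0])
```

```text
33.5 [ 525.02334568 -216.27507531  271.15699381]
     314 315 316 317 318 319 320 321 322 323 324 325 326 327 328 329 330 331 332 333
179  97  77  81 107 129 137 133 129 128 128 129 132 137 139 139 139 138 137 135 128
180 110  99  95 110 129 135 132 130 131 131 132 135 137 138 140 140 139 137 135 128
181 130 123 110 117 130 131 127 126 128 130 133 135 138 138 139 140 140 138 135 128
182 132 117 103 111 123 124 124 125 125 125 127 131 135 138 139 140 140 138 135 129
183 113  95  82  89  99 106 115 126 128 127 128 129 134 136 137 140 140 138 135 128
184  99  84  72  75  85  94 108 121 125 126 128 130 132 135 135 138 138 137 134 127
185  96  85  77  88 102 108 114 120 120 119 121 125 125 127 130 134 135 134 133 127
186  96  86  83 101 121 127 127 126 123 119 117 113 105 104 112 121 126 129 133 129
187  96  87  85 107 129 135 133 129 126 122 116 103  85  78  84  94 107 127 144 141
188  97  87  86 108 130 138 136 131 127 124 119 105  82  66  63  71  92 127 155 151
189  97  86  86 109 131 139 136 132 131 130 128 116  94  76  67  65  82 112 137 136
190  97  86  86 109 131 138 135 130 130 132 131 125 114 101  90  80  82  98 115 116
191  97  87  86 109 131 139 136 131 128 128 130 131 129 124 116 107 103 110 119 118
192  96  87  86 109 131 139 136 132 130 131 134 136 137 136 133 128 126 127 129 122
[(array([576.1, -56.6]), 98.0, np.int32(62), 27.0)]
```

Run:
```python
from h import *
s,d,_=wrist();W=np.load("w14.npz")["T"]@np.linalg.inv(d["tool_from_camera"]);R=s["tool_rot"]
print(Ro.from_matrix(R.T@W[:3,:3]).as_rotvec(degrees=True).round(1),(R.T@(np.array([580,-7,252])-s["tool_pos"])/1000).round(4))
```

```text
[ -0.  -49.4  -0.1] [-0.0616  0.2039  0.0189]
```

Request:
arm_command:
  moves: "0 -8 0 -0.012 0.04 0 -0.5;0 -16 0 -0.024 0.08 0 -0.5;0 -24 0 -0.036 0.12 0 -0.5;0 -32 0 -0.048 0.16 0.01 -0.5;0 -40 0 -0.06 0.2 0.015 -0.5;0 -49.4 0 -0.062 0.204 0.019 -0.5;0 -49.4 0 -0.062 0.204 0.019 -0.5;0 -49.4 0 -0.062 0.204 0.019 -0.5;0 -49.4 0 -0.062 0.204 0.019 -0.5;0 -49.4 0 -0.062 0.204 0.019 -0.5"

```text
time_s: 34.65
tool_pos: [581.6, -6.6, 253.9]
tool_rot: [[-0.645, -0.035, 0.763], [-0.024, 0.999, 0.026], [-0.763, -0.001, -0.646]]
wrist_force: [-0.2, 0.1, 1.1]
grip_width: 0.75
grasp_force: 0.0
```

```bash
python3 rd.py w19
```

```text
34.65 [581.60622395  -6.60973031 253.88784893] [428.24905701 -11.98071547 291.63593135]
-16 [(np.float64(66.0), 90)]
-13 [(np.float64(66.5), 91)]
-10 [(np.float64(66.5), 90), (np.float64(50.5), 99)]
-7 [(np.float64(80.5), 107), (np.float64(70.0), 105), (np.float64(65.5), 105), (np.float64(50.5), 93), (np.float64(40.5), 100)]
-4 [(np.float64(81.0), 98), (np.float64(70.5), 96), (np.float64(63.5), 93), (np.float64(50.5), 91), (np.float64(41.0), 91)]
-1 [(np.float64(81.0), 96), (np.float64(70.5), 94), (np.float64(63.5), 87), (np.float64(50.5), 89), (np.float64(41.0), 89)]
2 [(np.float64(81.0), 93), (np.float64(70.5), 92), (np.float64(63.5), 84), (np.float64(50.5), 87), (np.float64(41.0), 86)]
5 [(np.float64(81.0), 92), (np.float64(70.5), 90), (np.float64(63.5), 69), (np.float64(50.5), 86), (np.float64(41.0), 85), (np.float64(31.0), 85)]
```

Request:
arm_command:
  moves: "0 0 0 0.03 0 0.01 -0.5;0 0 0 0.048 0 0.012 -0.5;0 0 0 0.048 0 0.012 -0.5;0 0 0 0.048 0 0.012 -0.5"

```text
time_s: 35.1
tool_pos: [559.4, -8.1, 208.6]
tool_rot: [[-0.646, -0.033, 0.762], [-0.022, 0.999, 0.025], [-0.763, -0.001, -0.647]]
wrist_force: [0.4, -0.8, 0.4]
grip_width: 0.748
grasp_force: 0.0
```

```bash
python3 rd.py w20
```

```text
35.1 [559.37350903  -8.09141847 208.61804852] [406.05202775 -13.20933966 246.53919386]
-16 [(np.float64(64.0), 87)]
-13 [(np.float64(64.5), 89)]
-10 [(np.float64(64.5), 88), (np.float64(50.5), 97)]
-7 [(np.float64(80.5), 105), (np.float64(70.5), 105), (np.float64(61.0), 99), (np.float64(51.0), 92), (np.float64(41.0), 95)]
-4 [(np.float64(81.0), 96), (np.float64(70.5), 96), (np.float64(60.5), 86), (np.float64(51.0), 91), (np.float64(41.0), 85)]
-1 [(np.float64(81.0), 95), (np.float64(70.5), 95), (np.float64(60.5), 82), (np.float64(51.0), 89), (np.float64(41.0), 84), (np.float64(31.0), 88)]
2 [(np.float64(81.0), 94), (np.float64(70.5), 93), (np.float64(60.5), 81), (np.float64(51.0), 88), (np.float64(41.0), 83), (np.float64(31.0), 87)]
5 [(np.float64(81.0), 92), (np.float64(70.5), 92), (np.float64(61.5), 67), (np.float64(51.0), 87), (np.float64(41.0), 82), (np.float64(31.0), 87)]
```

Run:
```python
from station import workorder
print(workorder.job_done())
```

```text
the job is handed in; nothing more can be done
None
```

I handed the job in with the loaf between the cheeks and the thin slice on the open part of the pan, but the pointer is not truly level: by my readings it stands about 4–5 mm above the target tab. I tried the middle slice first; it read about 5–6 mm below the tab, so I put it back on the worktop, where the thick slice also stands, and kept the thin one as the closest single slice.

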